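# Nest the brackets in the sloping kit tray

### The arm

A 6-joint arm with a two-finger parallel gripper is mounted at the origin on the work surface. World frame = base frame: x ahead of the robot, y to its left, z up, the work surface at z = 0. Lengths are in mm, angles in degrees, forces in N, time in s.
With the tool pointing down it reaches from about 350 to 850 mm from the base axis. Payload 8.1 kg.
Tool frame: the origin (TCP) lies midway between the tips of the shut fingers; the grasp point (between the pads) lies 19 mm behind it; z points along the fingers, y is the direction in which the jaws open and shut (so a half turn about z gives the same grasp; the last joint's range is limited). The gripper opens to 85 mm and grips with 20 to 120 N. Pads are 22 mm wide; open, the fingers measure 114 mm over their backs; the gripper's body (76 mm by 85 mm) begins 54 mm behind the grasp point. The pads swing forward as they close: fully open they stand 13 mm farther back than shut.
Start: joints at [58.419, 7.471, 85.268, -0, 87.261, -4.893], TCP at [269.463, 536.092, 231.292] pointing down, gripper open.
Joint ranges: [-169.43, 169.43], [-51.17, 129.36], [1.28, 143.12], [-76.62, 256.62], [0, 156.53], [-152.29, 152.29]. Speed limits (degrees/s): [136.94, 136.94, 159.86, 180, 180, 180].

### API

Orientations are given as [roll, pitch, yaw] about the fixed x, y, z axes, in that order (R = Rz(yaw) Ry(pitch) Rx(roll)).
In Python, from bench import r gives the robot as it stands.
- The arm moves only by the tool carry_out, never from a script. Its argument "increments" is a list of rows, each a list of 3 entries, a list of its own where there are three numbers: the shift along the tool's x, y, z in m, then the turn, a rotation vector about the tool's x, y, z in rad, then the closure, from 0 (fully open) to 1 (shut). A call has 1 to 12 rows; each row shifts and turns the pose as measured when the row begins, along the tool's axes as they then stand; what a row does not reach is not made up. A row lasts 1/10 s, in which the tool goes at most 50 mm and 8.59 degrees, less where a joint would pass 70% of its speed; a pose out of reach is approached as far as the arm can. A call with a gripper value outside its range is refused whole. The fingers move at their own pace and stop on an object; "newtons" is the grip in N (left out, the last holds). Time passes only in rows, so rows that do not move let the fingers close. It gives the time, the measured TCP pose, the force and the opening at its end, in the units of the state.
- r.sense(): the state, without advancing time (a new reading comes with each control period).
- r.snapshot(name): name is "side" or "top"; returns a dict with "image" (384x512x3 uint8, blue, green, red), "vertical_fov" (degrees; the focal length in pixels is half the picture's height over the tangent of half this angle, whatever the lens; pixels are square), "cx", "cy" (the principal point, pixels), "rvec" (rotation vector, rad) and "tvec" (3), from world to camera coordinates, as OpenCV has them. Camera axes: x right, y down, z forward; pixel columns grow to the right and rows downward; lengths in mm; the calibration is good to about 2 mm. A picture is of the moment at which its call begins. There is no depth.
- r.hand_in(): hands the job in, once; it reports no verdict.
The state is a dict: "time": time; "joint_pos": joint angles; "qd": joint speeds; "joint_efforts": joint torques, N m; "tool_pos": TCP position; "tcp_rot": TCP orientation; "ft_force": force on the tool from outside, world axes, zero at the start; "wrist_torque": the same for the moment, N m; "finger_gap": finger opening in mm.
Only numpy, scipy, OpenCV 4.12 (cv2) and the standard library are available. Lean on these libraries where they do the work, as an engineer would, in place of code of your own. Each camera call takes 0.05 s, during which the arm holds its last target.

### The job

Two dark mounting brackets lie loose on the bench beside the sloping kit tray: one with a forked foot, one with a T-shaped foot. Put both into the tray's pocket next to the bracket that already sits there, nested the only way they fit (fork up the slope, the T below it with its tongue in the fork), each fully home with its foot flat on the pocket floor. Set them in rather than letting them fall, and leave the bracket in the tray, the spare straight bracket and the other things on the bench where they are.

Things in the scene. Friction and masses are not known exactly. Their poses are not given: they have to be found in the camera images.
- tray: White plastic kit tray, fixed, sloping 30 degrees on a profile stand; block 116 (x) x 142 (y) with one pocket 88 (x) x 114 (y), 10 mm deep to the rim. Origin: centre of the pocket floor, 72 mm above the bench; x up the slope, y left as seen looking up it, z square out of the floor. A fixed step as high as the rim fills the pocket's low left corner, x -44 to -16, y +39 to +57 mm.
- yoke_seat (a point): Point on the pocket floor, axes as the tray's, where the forked bracket's origin belongs, its x, y, z along the tray's (arms down the slope). x +29, y +13 mm in the tray's frame. Set there it has about 2 mm of play to its neighbours on every side; let go, it may slide 3 mm down the slope.
- tongue_seat (a point): Point on the pocket floor, axes as the tray's, where the T bracket's origin belongs, its x, y, z along the tray's (tongue up the slope). x -30, y +13 mm in the tray's frame. About 2 mm of play to its neighbours on every side; let go, it may slide 2 mm down the slope.
- yoke: Forked bracket, loose, dark metal, 0.12 kg, standing on its foot. Foot: 10 mm thick U, crossbar 24 (x) x 84 (y), two arms 24 wide (y), 30 long to -x, 36 mm slot between; spans x -42 to +12, y -42 to +42. On the crossbar's middle an upright ear, 24 long (x), 10 thick (y), top (round) 55 above the underside, to grip across its thickness. Origin: under the ear's centre, on the underside; z up.
- tongue: T bracket, loose, dark metal, 0.085 kg, standing on its foot. Foot: 10 mm thick T, bar 24 (x) x 48 (y), tongue 32 wide (y), 28 long to +x; spans x -12 to +40. On the bar's middle an upright ear, 24 long (x), 10 thick (y), top (round) 55 mm above the underside, to grip across its thickness. Origin: under the ear's centre, on the underside; z up.
- corner: L-footed bracket of the same kind, 0.1 kg, not fixed, already seated along the right side of the pocket and to stay there. Long leg 84 (x) x 24 (y), x -52 to +32; short leg 28 (x) at the low end, reaching 18 further to +y; foot 10 thick, same ear. Origin: under the ear's centre on the underside, at about x +8, y -43 mm in the tray's frame, axes as the tray's.
- yoke_toe (a point): Point of the forked bracket midway between the ends of its two arms, on the underside (42 mm from its origin to its -x).
- tongue_toe (a point): End of the T bracket's tongue, on the underside (40 mm from its origin to its +x).
- spare: Spare bracket with a plain straight foot 72 (x) x 24 x 10 mm and the same ear, 55 mm high; loose, not wanted in the tray. Origin under the ear.
- hex_key: L-shaped hex key, 6 mm thick, 105 mm (x) with a 30 mm short leg to +y at its +x end, lying on the bench. Origin mid long leg.
- caliper: Slide caliper lying on the bench, 210 mm long (x), 12 mm thick. Origin: middle of its beam.
- jar: Screw jar with a black lid, 60 mm across, 75 mm high. Origin: centre of its underside.
- screwdriver: Screwdriver lying on the bench, 190 mm long (x), black handle to -x.
Mind the look-alikes: they are no part of the job. Leave any turquoise or yellow look-alike of the tongue alone.

How it is judged:
By the outcome, as a careful person would: the job done as asked, in the order asked, and still so for the second after the job is handed in, with the robot touching nothing.
It also fails if it takes over 58 s, if anything falls off the work surface, if the arm or the gripper's body presses on something with over 40 N, if the wrist force passes 120 N, or if a joint passes its speed limit or range.

## Working session

There is one attempt and no reset: what is moved stays moved. The work goes in short steps, Python scripts to look and compute and a tool call to move; the robot and the scene stay as the last step left them, time stands still between calls to the robot, and variables do not carry over. Pictures are saved under pics/ and viewed, and the job is handed in when it is done.

Besides the shell and the picture viewer there is one more tool, called after ">>>" as name(argument=value, ...), one argument or row to a line, values as JSON. carry_out: Moves the arm, as the interface text tells. Its arguments: {"type":"object","properties":{"increments":{"type":"array"},"newtons":{"type":"number"}},"required":["increments"]}

```bash
ls; mkdir -p pics; python3 - <<'E'
from bench import r
import cv2
for n in("side","top"):
    s=r.snapshot(n); cv2.imwrite(f"pics/{n}0.png",s["image"])
    print(n,{k:v for k,v in s.items() if k!="image"})
print(r.sense())
E
```

```text
pics
side {'vertical_fov': 49.03558090105379, 'cx': 259.2985315064001, 'cy': 190.85489680212194, 'rvec': array([ 2.37113623, -0.66027854,  0.23333177]), 'tvec': array([-504.88971942,  296.67111679, 1010.5469598 ])}
top {'vertical_fov': 45.113717069638845, 'cx': 256.0309143773202, 'cy': 192.77276197421367, 'rvec': array([ 2.16089682, -2.18513545,  0.14244293]), 'tvec': array([1.00450063e+00, 5.97254131e+02, 1.20904102e+03])}
{'time': 0.1, 'joint_pos': array([ 5.84187977e+01,  7.51075786e+00,  8.53236402e+01, -9.59433956e-04,
        8.72621526e+01, -4.89234085e+00]), 'qd': array([ 0.01852231, -0.12412472, -0.22705899,  0.00861   , -0.05682045,
        0.07013995]), 'joint_efforts': array([ 1.41854642e-03, -5.70948493e+01, -5.01940906e+01, -1.13404981e-04,
        8.09278776e-03,  5.27338386e-05]), 'tool_pos': array([269.20207697, 535.65662405, 230.34382419]), 'tcp_rot': array([-1.79903719e+02, -7.27942153e-03,  1.53311179e+02]), 'ft_force': array([-0.80938884, -0.34008238, -0.40017798]), 'wrist_torque': array([ 0.0430647 ,  0.03807846, -0.00913824]), 'finger_gap': 85.72659741759996}
```

```bash
python3 - <<'E'
import cv2
for n in("side","top"):
    im=cv2.imread(f"pics/{n}0.png"); cv2.imwrite(f"pics/{n}0b.png",cv2.resize(im,(800,600),interpolation=cv2.INTER_CUBIC))
E
```

```text
(no output)
```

View pics/side0b.png

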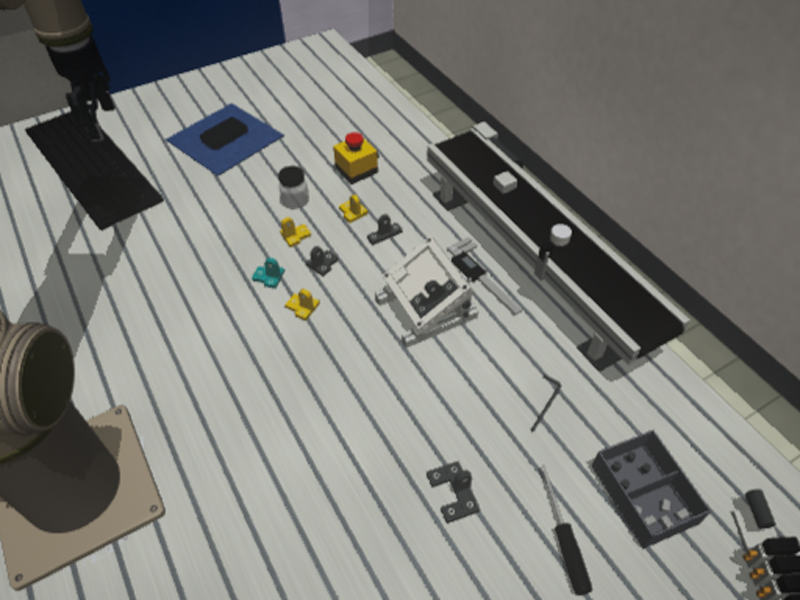

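View pics/top0b.png

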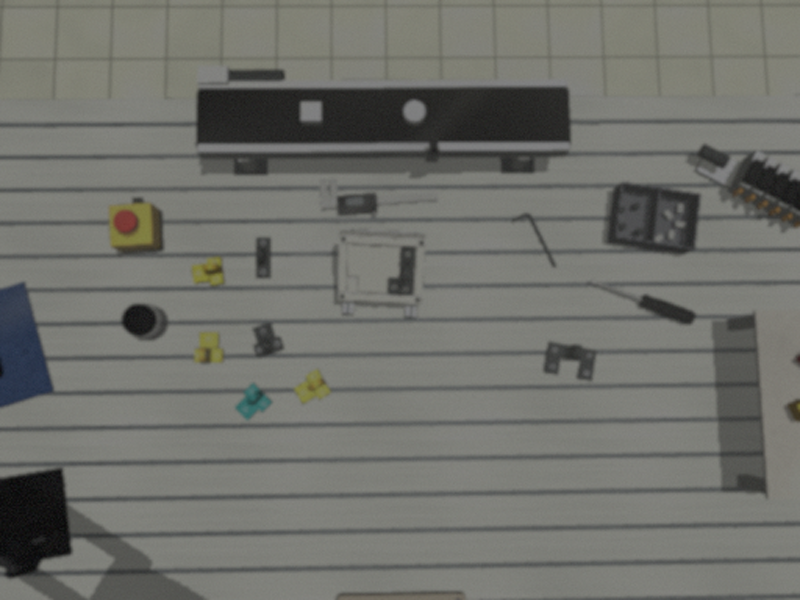

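Side view (800×600 copies): yoke at (455,490), dark T at (320,260), spare at (385,230), tray at (430,285). In the top view the same things are at (570,360), (268,340), (263,257) and (380,270). The yellow and turquoise T's are look-alikes, and the jar is at (140,320). Next, enlarged crops.

```bash
cat > h.py <<'E'
import numpy as np, cv2
from scipy.spatial.transform import Rotation as R
import pickle,os
def cam(s):
    f=s["image"].shape[0]/2/np.tan(np.radians(s["vertical_fov"]/2))
    K=np.array([[f,0,s["cx"]],[0,f,s["cy"]],[0,0,1]]); return K,cv2.Rodrigues(s["rvec"])[0],s["tvec"]
def proj(s,P):
    K,Rm,t=cam(s); p=(K@(Rm@np.atleast_2d(P).T+t[:,None])); return (p[:2]/p[2]).T
def back(s,uv,z):
    K,Rm,t=cam(s); d=Rm.T@np.linalg.inv(K)@np.array([uv[0],uv[1],1.]); c=-Rm.T@t
    return c+d*(z-c[2])/d[2]
def crop(im,u0,v0,w,h,k,name,grid=10):
    c=cv2.resize(im[v0:v0+h,u0:u0+w],None,fx=k,fy=k,interpolation=cv2.INTER_CUBIC)
    c=cv2.convertScaleAbs(c,alpha=1.4)
    for u in range((u0//grid+1)*grid,u0+w,grid):
        cv2.line(c,((u-u0)*k+k//2,0),((u-u0)*k+k//2,6),(0,0,255),1); cv2.putText(c,str(u),((u-u0)*k-8,18),0,.4,(0,0,255),1)
    for v in range((v0//grid+1)*grid,v0+h,grid):
        cv2.line(c,(0,(v-v0)*k+k//2),(6,(v-v0)*k+k//2),(0,0,255),1); cv2.putText(c,str(v),(8,(v-v0)*k+k//2+4),0,.4,(0,0,255),1)
    cv2.imwrite(name,c)
E
python3 - <<'E'
from h import *
from bench import r
S={n:r.snapshot(n) for n in("side","top")}
pickle.dump(S,open("s0.pkl","wb"))
t=S["top"]["image"];s=S["side"]["image"]
crop(t,345,215,44,33,18,"pics/t_yoke.png")
crop(s,265,285,52,52,11,"pics/s_yoke.png")
crop(t,150,200,44,33,18,"pics/t_ton.png")
crop(s,190,150,40,30,18,"pics/s_ton.png")
crop(t,205,140,76,64,9,"pics/t_tray.png")
crop(s,235,145,76,76,7,"pics/s_tray.png")
E
python3 - <<'E'
import cv2,numpy as np
E
```

```text
(no output)
```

View pics/t_yoke.png

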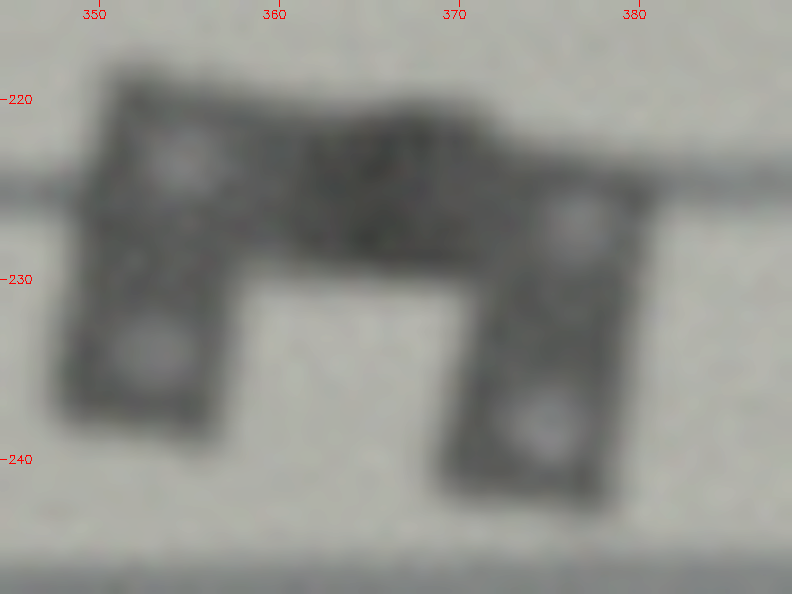

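View pics/s_yoke.png

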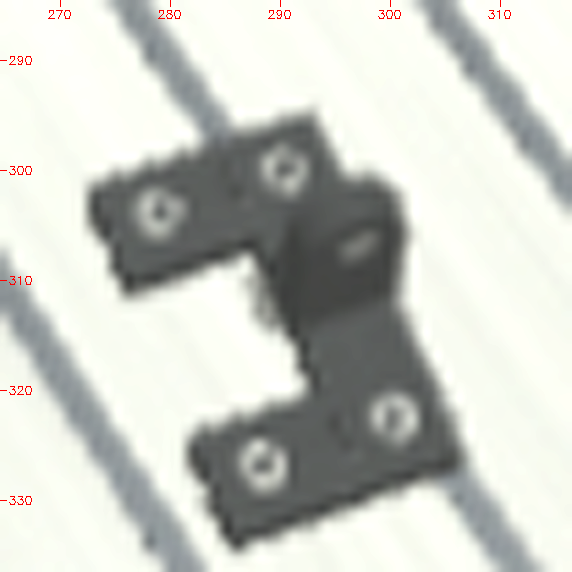

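View pics/t_ton.png

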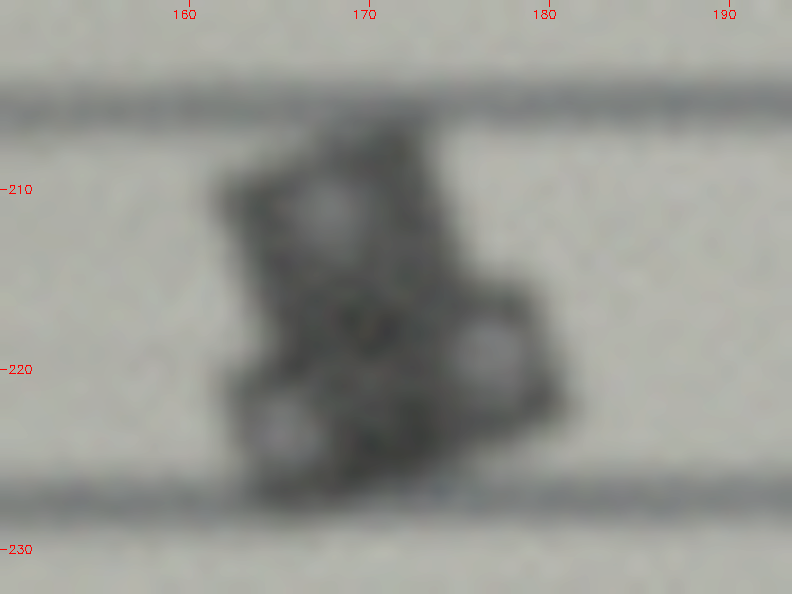

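View pics/s_ton.png

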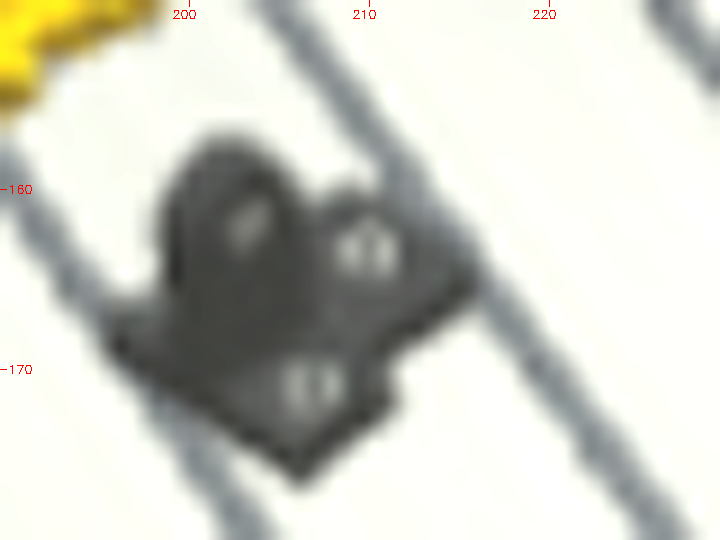

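View pics/t_tray.png

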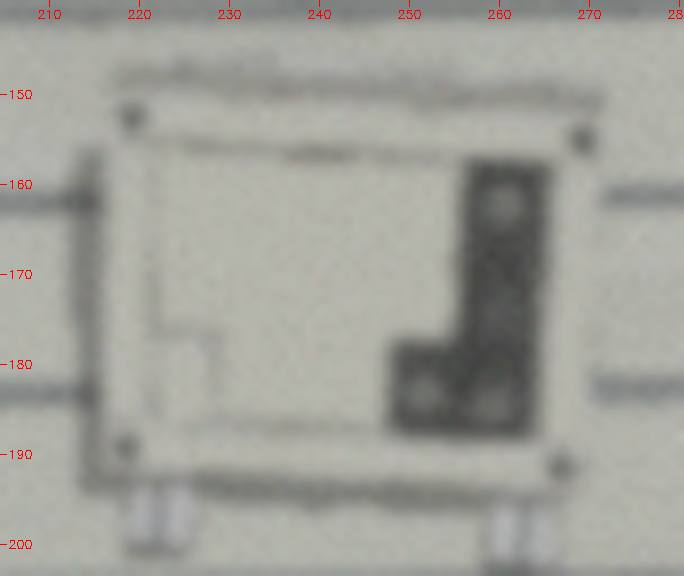

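View pics/s_tray.png

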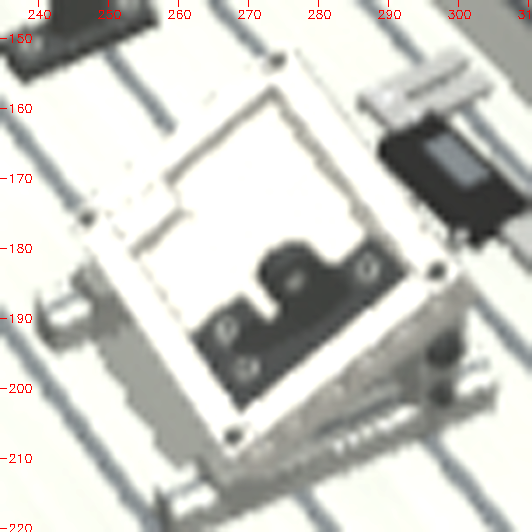

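```bash
cat > fit.py <<'E'
from h import *
from scipy.optimize import minimize, least_squares
def box(x0,x1,y0,y1,z0=0,z1=10): return np.array([[x,y,z] for x in(x0,x1) for y in(y0,y1) for z in(z0,z1)],float)
def ear():
    a=np.linspace(0,np.pi,13); pts=[(-12,0),(12,0)]+[(12*np.cos(t),43+12*np.sin(t)) for t in a]
    return np.array([[x,y,z] for x,z in pts for y in(-5,5)],float)
M={"yoke":[box(-12,12,-42,42),box(-42,-12,18,42),box(-42,-12,-42,-18),ear()],
"tongue":[box(-12,12,-24,24),box(12,40,-16,16),ear()],
"corner":[box(-52,32,-12,12),box(-52,-24,12,30),ear()],
"spare":[box(-36,36,-12,12),ear()]}
def T(p): return R.from_euler("z",p[2],degrees=True).as_matrix(),np.array([p[0],p[1],0.])
def tray(p): return (R.from_euler("z",p[2],degrees=True)*R.from_euler("y",-30,degrees=True)).as_matrix(),np.array([p[0],p[1],72.])
def sil(s,name,Rm,t,roi,k=8,blur=.6):
    u0,v0,w,h=roi; m=np.zeros((h*k,w*k),np.uint8)
    for b in M[name]:
        uv=proj(s,b@Rm.T+t); q=((uv-[u0,v0]+.5)*k-.5)
        hull=cv2.convexHull(q.astype(np.float32)); cv2.fillConvexPoly(m,np.round(hull*16).astype(np.int32),255,shift=4)
    m=cv2.resize(m,(w,h),interpolation=cv2.INTER_AREA).astype(float)/255
    return cv2.GaussianBlur(m,(0,0),blur)
def obs(s,roi,lo,hi):
    u0,v0,w,h=roi; g=cv2.cvtColor(s["image"],cv2.COLOR_BGR2GRAY)[v0:v0+h,u0:u0+w].astype(float)
    return np.clip((hi-g)/(hi-lo),0,1)
def fit(name,views,p0,tf=T):
    # views: list of (s,roi,lo,hi,blur)
    O=[obs(s,roi,lo,hi) for s,roi,lo,hi,b in views]
    def c(p):
        Rm,t=tf(p); return sum(((sil(v[0],name,Rm,t,v[1],blur=v[4])-o)**2).sum() for v,o in zip(views,O))
    best=None
    for d in((0,0,0),(4,-4,6),(-4,4,-6)):
        q=minimize(c,np.array(p0)+d,method="Nelder-Mead",options=dict(xatol=.02,fatol=.01,initial_simplex=np.array(p0)+d+np.array([[0,0,0],[8,0,0],[0,8,0],[0,0,8]])))
        if best is None or q.fun<best.fun: best=q
    return best.x.round(2),round(best.fun,1)
E
python3 - <<'E'
from fit import *
S=pickle.load(open("s0.pkl","rb")); t,s=S["top"],S["side"]
for n,x in(("top",t),("side",s)): print(n,-cam(x)[1].T@x["tvec"])
g=lambda x,u,v:cv2.cvtColor(x["image"],cv2.COLOR_BGR2GRAY)[v-1:v+2,u-1:u+2].mean()
print("bg",g(t,364,236),g(t,351,231),g(s,280,316),g(s,284,303))
print("yoke ear",back(t,(365,225),30),"ton",back(t,(170,220),30),"tray",back(t,(243,172),75),"spare",back(t,(168,164),20))
# tray from screws
X=np.array([[51,64,10],[51,-64,10],[-51,64,10],[-51,-64,10]],float)
ob={"top":np.array([[219.3,152.5],[269.2,155],[218.5,189.2],[266.7,191.5]]),"side":np.array([[274.5,153],[297,183.2],[247,175.5],[268,207]])}
for ns in(("top",),("side",),("top","side")):
    def f(p):
        Rm,tt=tray(p); Y=X*[p[3],p[4],1]; return np.concatenate([(proj(S[n],Y@Rm.T+tt)-ob[n]).ravel() for n in ns])
    q=least_squares(f,[580,20,0,1,1]); print(ns,q.x.round(3),np.abs(q.fun).max().round(2))
E
```

```text
top [ 459.06352734   19.17079952 1267.82761025]
side [ 220.20070514 -621.15477218  964.26704638]
bg 125.77777777777777 64.66666666666667 178.22222222222223 66.88888888888889
yoke ear [ 507.54552732 -297.40600549   30.        ] ton [526.8265046  224.74431296  30.        ] tray [647.44375093  28.51620014  75.        ] spare [680.07549305 233.13187871  20.        ]
('top',) [650.582  27.065  -3.437   0.998   0.996] 0.05
('side',) [651.595  29.819  -3.905   1.004   1.008] 0.2
('top', 'side') [650.833  27.998  -3.603   1.      0.998] 0.74
```

```bash
python3 - <<'E'
from fit import *
S=pickle.load(open("s0.pkl","rb")); t,s=S["top"],S["side"]
V={"yoke":([505,-297,-5],(340,208,48,42),(262,284,56,58)),"tongue":([527,225,12],(154,198,34,36),(190,150,34,34)),"spare":([680,233,0],(156,146,24,36),(228,130,36,30))}
for n,(p,a,b) in V.items():
    vt=(t,a,66,122,.8);vs=(s,b,66,165,.5)
    print(n,"top",*fit(n,[vt],p),"side",*fit(n,[vs],p),"both",*fit(n,[vt,vs],p))
vt=(t,(246,153,22,38),66,122,.8);vs=(s,(260,176,40,32),66,190,.5)
def cf(p): # p= tray-frame x,y, rot, with joint tray
    Rm,tt=tray((650.83,28.0,-3.6)); 
    return Rm@R.from_euler("z",p[2],degrees=True).as_matrix(), tt+Rm@np.array([p[0],p[1],0])
print("corner in tray frame",fit("corner",[vt],[8,-43,0],cf),fit("corner",[vs],[8,-43,0],cf),fit("corner",[vt,vs],[8,-43,0],cf))
E
```

```text
yoke top [ 507.31 -303.58  -10.91] 45.7 side [ 507.13 -301.96  -11.12] 108.7 both [ 507.17 -302.4   -11.2 ] 159.7
tongue top [522.99 224.58  17.8 ] 43.1 side [524.25 227.71  18.82] 44.9 both [523.59 225.73  18.1 ] 94.9
spare top [ 6.8126e+02  2.3544e+02 -4.0000e-02] 11.7 side [681.29 238.04   1.46] 53.2 both [6.8093e+02 2.3644e+02 4.7000e-01] 70.7
corner in tray frame (array([  8.45, -44.14,   0.24]), np.float64(4.0)) (array([  8.32, -39.51,   0.2 ]), np.float64(209.8)) (array([  8.31, -42.35,   0.32]), np.float64(238.1))
```

```bash
cat > plan.py <<'E'
from fit import *
from bench import r
D=np.diag([-1.,1,-1])
def now():
    q=r.sense(); return q["tool_pos"],R.from_euler("xyz",q["tcp_rot"],degrees=True),q
def bench_pose(p,z): Rm,t=T(p); return t+[0,0,z],R.from_matrix(Rm@D)
TR=(650.8,27.9,-3.6)
def tray_pose(x,y,z,tr=TR): Rm,t=tray(tr); return t+Rm@np.array([x,y,z]),R.from_matrix(Rm@D)
def rows(target,clo,step=45,start=None,n=None,rs=.13):
    p,Ro=start or now()[:2]; P,Rt=target
    w=(Ro.inv()*Rt).as_rotvec(); d=P-p
    n=n or max(1,int(np.ceil(max(np.linalg.norm(d)/step,np.linalg.norm(w)/rs))))
    out=[]
    for i in range(n):
        Rk=Ro*R.from_rotvec(w*i/n); sh=Rk.inv().apply(d/n)/1000
        out.append([[round(float(a),4) for a in sh],[round(float(a),3) for a in w/n],clo])
    return out
def st():
    p,Ro,q=now(); print("t",round(q["time"],2),"p",p.round(1),"rot",q["tcp_rot"].round(1),"F",q["ft_force"].round(1),"gap",round(q["finger_gap"],1),"j",q["joint_pos"].round(0))
def err(target):
    p,Ro,q=now(); print("err tool mm",Ro.inv().apply(target[0]-p).round(2),"rotvec deg",np.degrees((Ro.inv()*target[1]).as_rotvec()).round(2))
E
python3 - <<'E'
from plan import *
import json
a=bench_pose((507.2,-302.6,-11.1),130)
R_=rows(a,.3); print(len(R_)); print(json.dumps(R_[:12]));print(json.dumps(R_[12:]))
E
```

```text
20
[[[-0.0295, -0.0321, 0.0051], [-0.0, -0.0, -0.014], 0.3], [[-0.029, -0.0325, 0.0051], [-0.0, -0.0, -0.014], 0.3], [[-0.0286, -0.0329, 0.0051], [-0.0, -0.0, -0.014], 0.3], [[-0.0281, -0.0333, 0.0051], [-0.0, -0.0, -0.014], 0.3], [[-0.0277, -0.0337, 0.0051], [-0.0, -0.0, -0.014], 0.3], [[-0.0272, -0.034, 0.0051], [-0.0, -0.0, -0.014], 0.3], [[-0.0267, -0.0344, 0.0051], [-0.0, -0.0, -0.014], 0.3], [[-0.0263, -0.0348, 0.0051], [-0.0, -0.0, -0.014], 0.3], [[-0.0258, -0.0351, 0.0051], [-0.0, -0.0, -0.014], 0.3], [[-0.0253, -0.0355, 0.0051], [-0.0, -0.0, -0.014], 0.3], [[-0.0248, -0.0358, 0.0051], [-0.0, -0.0, -0.014], 0.3], [[-0.0243, -0.0361, 0.005], [-0.0, -0.0, -0.014], 0.3]]
[[[-0.0238, -0.0365, 0.005], [-0.0, -0.0, -0.014], 0.3], [[-0.0233, -0.0368, 0.005], [-0.0, -0.0, -0.014], 0.3], [[-0.0228, -0.0371, 0.005], [-0.0, -0.0, -0.014], 0.3], [[-0.0223, -0.0374, 0.005], [-0.0, -0.0, -0.014], 0.3], [[-0.0218, -0.0377, 0.005], [-0.0, -0.0, -0.014], 0.3], [[-0.0213, -0.038, 0.005], [-0.0, -0.0, -0.014], 0.3], [[-0.0208, -0.0383, 0.005], [-0.0, -0.0, -0.014], 0.3], [[-0.0203, -0.0386, 0.005], [-0.0, -0.0, -0.014], 0.3]]
```

>>> carry_out(
  increments=[
    [[-0.03,-0.032,0.003],[0,0,-0.014],0.3],
    [[-0.029,-0.032,0.003],[0,0,-0.014],0.3],
    [[-0.029,-0.033,0.003],[0,0,-0.014],0.3],
    [[-0.028,-0.033,0.003],[0,0,-0.014],0.3],
    [[-0.028,-0.034,0.003],[0,0,-0.014],0.3],
    [[-0.027,-0.034,0.003],[0,0,-0.014],0.3],
    [[-0.027,-0.034,0.003],[0,0,-0.014],0.3],
    [[-0.026,-0.035,0.003],[0,0,-0.014],0.3],
    [[-0.026,-0.035,0.003],[0,0,-0.014],0.3],
    [[-0.025,-0.036,0.003],[0,0,-0.014],0.3],
    [[-0.025,-0.036,0.003],[0,0,-0.014],0.3],
    [[-0.024,-0.036,0.005],[0,0,-0.014],0.3],
  ],
)

```text
time: 1.4
tool_pos: [417.8, 19.3, 189.5]
tcp_rot: [-179.9, 0.1, 163.9]
ft_force: [0.8, 1.3, 1.0]
finger_gap: 60.1
```

```bash
python3 - <<'E'
from plan import *
import json
st()
a=bench_pose((507.2,-302.6,-11.1),110)
R_=rows(a,.3); print(len(R_)); print(json.dumps(R_))
E
```

```text
t 1.4 p [417.8  19.3 189.5] rot [-1.799e+02  1.000e-01  1.639e+02] F [0.8 1.3 1. ] gap 60.1 j [ -4. -21. 116.  -0.  85. -78.]
8
[[[-0.0219, -0.0355, 0.01], [-0.0, 0.0, -0.011], 0.3], [[-0.0215, -0.0358, 0.01], [-0.0, 0.0, -0.011], 0.3], [[-0.0211, -0.036, 0.01], [-0.0, 0.0, -0.011], 0.3], [[-0.0207, -0.0362, 0.01], [-0.0, 0.0, -0.011], 0.3], [[-0.0203, -0.0365, 0.01], [-0.0, 0.0, -0.011], 0.3], [[-0.0199, -0.0367, 0.01], [-0.0, 0.0, -0.011], 0.3], [[-0.0195, -0.0369, 0.01], [-0.0, 0.0, -0.011], 0.3], [[-0.0191, -0.0371, 0.01], [-0.0, 0.0, -0.011], 0.3]]
```

>>> carry_out(
  increments=[
    [[-0.022,-0.0355,0.01],[0,0,-0.011],0.3],
    [[-0.0215,-0.036,0.01],[0,0,-0.011],0.3],
    [[-0.021,-0.036,0.01],[0,0,-0.011],0.3],
    [[-0.0205,-0.036,0.01],[0,0,-0.011],0.3],
    [[-0.02,-0.0365,0.01],[0,0,-0.011],0.3],
    [[-0.02,-0.037,0.01],[0,0,-0.011],0.3],
    [[-0.0195,-0.037,0.01],[0,0,-0.011],0.3],
    [[-0.019,-0.037,0.01],[0,0,-0.011],0.3],
    [[0,0,0],[0,0,0],0.3],
  ],
)

```text
time: 2.3
tool_pos: [507.8, -322.1, 105.5]
tcp_rot: [-179.9, 0.2, 168.8]
ft_force: [-0.5, 0.7, 0.3]
finger_gap: 59.7
```

```bash
python3 - <<'E'
from plan import *
import json
st()
a=bench_pose((507.2,-302.6,-11.1),80); err(a)
S={n:r.snapshot(n) for n in("side","top")}
pickle.dump(S,open("s1.pkl","wb"))
crop(S["top"]["image"],335,200,64,48,12,"pics/t1.png")
crop(S["side"]["image"],255,250,64,80,7,"pics/s1.png")
E
```

```text
t 2.3 p [ 507.8 -322.1  105.5] rot [-179.9    0.2  168.8] F [-0.5  0.7  0.3] gap 59.7 j [ -37.   13.   93.    0.   74. -116.]
err tool mm [ 4.46 19.06 25.47] rotvec deg [-0.06  0.2  -0.06]
```

View pics/s1.png

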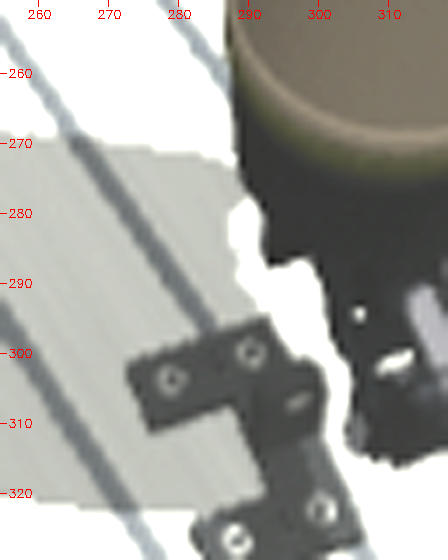

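View pics/t1.png

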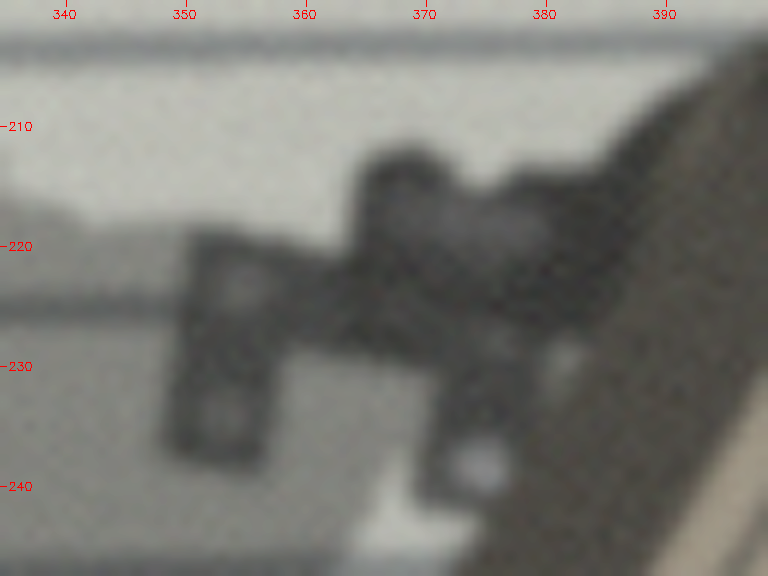

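Side view: the open gripper, at (310,290), is beside the yoke's ear at (298,305). It overshot about 19 mm in y, so I'll correct that slowly and then descend.

>>> carry_out(
  increments=[
    [[0.002,0.01,0.01],[0,0.002,0],0.3],
    [[0.001,0.006,0.01],[0,0.002,0],0.3],
    [[0.001,0.003,0.005],[0,0,0],0.3],
    [[0,0,0],[0,0,0],0.3],
    [[0,0,0],[0,0,0],0.3],
  ],
)

```text
time: 2.9
tool_pos: [508.2, -292.7, 81.5]
tcp_rot: [180.0, 0.1, 169.2]
ft_force: [-0.5, 0.1, -0.2]
finger_gap: 59.9
```

```bash
python3 - <<'E'
from plan import *
st()
a=bench_pose((507.2,-302.6,-11.1),16); err(a)
E
```

```text
t 2.9 p [ 508.2 -292.7   81.5] rot [1.800e+02 1.000e-01 1.692e+02] F [-0.5  0.1 -0.2] gap 59.9 j [ -35.   12.   96.    0.   72. -114.]
err tool mm [-0.8  -9.93 65.54] rotvec deg [0.02 0.08 0.28]
```

>>> carry_out(
  increments=[
    [[-0.0005,-0.005,0.01],[0,0,0.002],0.3],
    [[0,-0.003,0.01],[0,0,0.002],0.3],
    [[0,-0.001,0.005],[0,0,0],0.3],
    [[0,0,0],[0,0,0],0.3],
    [[0,0,0],[0,0,0],0.3],
  ],
)

```text
time: 3.4
tool_pos: [507.2, -303.0, 54.8]
tcp_rot: [-180.0, 0.1, 168.9]
ft_force: [0.1, 0.3, 0.5]
finger_gap: 59.7
```

```bash
python3 - <<'E'
from plan import *
st()
a=bench_pose((507.2,-302.6,-11.1),16); err(a); print(r.sense()["qd"].round(2))
E
```

```text
t 3.4 p [ 507.2 -303.    54.8] rot [-1.800e+02  1.000e-01  1.689e+02] F [0.1 0.3 0.5] gap 59.7 j [ -36.   15.   96.    0.   69. -115.]
err tool mm [ 0.12  0.37 38.84] rotvec deg [-0.02  0.14  0.02]
[-0.22  0.57  0.09 -0.04 -0.16 -0.04]
```

>>> carry_out(
  increments=[
    [[0,0,0.01],[0,0,0],0.3],
    [[0,0,0.01],[0,0,0],0.3],
    [[0,0,0.008],[0,0,0],0.3],
    [[0,0,0.003],[0,0,0],0.3],
    [[0,0,0],[0,0,0],0.3],
    [[0,0,0],[0,0,0],0.3],
  ],
)

```text
time: 4.0
tool_pos: [506.9, -302.8, 20.6]
tcp_rot: [180.0, 0.1, 168.9]
ft_force: [-0.3, -0.7, -0.5]
finger_gap: 60.0
```

```bash
python3 - <<'E'
from plan import *
st()
a=bench_pose((507.2,-302.6,-11.1),18); err(a)
E
```

```text
t 4.0 p [ 506.9 -302.8   20.6] rot [1.800e+02 1.000e-01 1.689e+02] F [-0.3 -0.7 -0.5] gap 60.0 j [ -36.   17.   97.    0.   65. -115.]
err tool mm [-0.22  0.27  2.55] rotvec deg [0.   0.09 0.01]
```

>>> carry_out(
  increments=[
    [[0,0,0.002],[0,0,0],0.6],
    [[0,0,0],[0,0,0],0.9],
    [[0,0,0],[0,0,0],1],
    [[0,0,0],[0,0,0],1],
    [[0,0,0],[0,0,0],1],
    [[0,0,0],[0,0,0],1],
    [[0,0,0],[0,0,0],1],
    [[0,0,0],[0,0,0],1],
  ],
  newtons=60,
)

```text
time: 4.8
tool_pos: [507.7, -303.3, 19.7]
tcp_rot: [-180.0, 0.2, 168.9]
ft_force: [-0.8, -0.2, -1.2]
finger_gap: 9.1
```

```bash
python3 - <<'E'
from plan import *
st()
a=bench_pose((507.2,-302.6,-11.1),18); err(a)
E
```

```text
t 4.8 p [ 507.7 -303.3   19.7] rot [-180.     0.2  168.9] F [-0.8 -0.2 -1.2] gap 9.1 j [ -36.   17.   97.    0.   65. -115.]
err tool mm [0.61 0.58 1.66] rotvec deg [-0.05  0.2   0.02]
```

>>> carry_out(
  increments=[
    [[0,0,-0.005],[0,0,0],1],
    [[0,0,-0.015],[0,0,0],1],
    [[0,0,-0.02],[0,0,0],1],
    [[0,0,-0.025],[0,0,0],1],
    [[0,0,-0.025],[0,0,0],1],
    [[0,0,-0.02],[0,0,0],1],
    [[0,0,-0.01],[0,0,0],1],
  ],
)

```text
time: 5.5
tool_pos: [506.3, -302.4, 147.9]
tcp_rot: [180.0, 0.1, 168.9]
ft_force: [0.3, 0.2, -1.8]
finger_gap: 9.3
```

```bash
python3 - <<'E'
from plan import *
import json
st()
a=tray_pose(29,13,120); print(a[0])
R_=rows(a,1,step=35); print(len(R_)); print(json.dumps(R_))
E
```

```text
t 5.5 p [ 506.3 -302.4  147.9] rot [1.800e+02 1.000e-01 1.689e+02] F [ 0.3  0.2 -1.8] gap 9.3 j [ -36.    9.   93.    0.   78. -115.]
[616.79985156  43.06481128 190.42304845]
11
[[[-0.0038, 0.0328, -0.0039], [-0.003, -0.047, -0.012], 1], [[-0.0044, 0.0327, -0.0036], [-0.003, -0.047, -0.012], 1], [[-0.0049, 0.0327, -0.0032], [-0.003, -0.047, -0.012], 1], [[-0.0054, 0.0326, -0.0029], [-0.003, -0.047, -0.012], 1], [[-0.0059, 0.0326, -0.0025], [-0.003, -0.047, -0.012], 1], [[-0.0064, 0.0325, -0.0021], [-0.003, -0.047, -0.012], 1], [[-0.0069, 0.0324, -0.0017], [-0.003, -0.047, -0.012], 1], [[-0.0074, 0.0324, -0.0013], [-0.003, -0.047, -0.012], 1], [[-0.0078, 0.0323, -0.0008], [-0.003, -0.047, -0.012], 1], [[-0.0082, 0.0322, -0.0003], [-0.003, -0.047, -0.012], 1], [[-0.0086, 0.0321, 0.0002], [-0.003, -0.047, -0.012], 1]]
```

>>> carry_out(
  increments=[
    [[-0.004,0.02,-0.006],[-0.003,-0.047,-0.012],1],
    [[-0.004,0.033,-0.006],[-0.003,-0.047,-0.012],1],
    [[-0.005,0.033,-0.005],[-0.003,-0.047,-0.012],1],
    [[-0.005,0.033,-0.004],[-0.003,-0.047,-0.012],1],
    [[-0.006,0.033,-0.003],[-0.003,-0.047,-0.012],1],
    [[-0.006,0.033,-0.002],[-0.003,-0.047,-0.012],1],
    [[-0.007,0.032,-0.002],[-0.003,-0.047,-0.012],1],
    [[-0.007,0.032,-0.001],[-0.003,-0.047,-0.012],1],
    [[-0.008,0.03,-0.001],[-0.003,-0.047,-0.012],1],
    [[-0.008,0.02,0],[-0.003,-0.047,-0.012],1],
    [[-0.004,0.01,0],[-0.003,-0.03,-0.006],1],
    [[0,0,0],[0,0,0],1],
  ],
)

```text
time: 6.7
tool_pos: [608.1, 6.4, 206.5]
tcp_rot: [-179.9, 30.4, 176.6]
ft_force: [-0.9, -1.3, -0.1]
finger_gap: 8.9
```

```bash
python3 - <<'E'
from plan import *
import json
st()
a=tray_pose(29,13,100); err(a)
E
```

```text
t 6.7 p [608.1   6.4 206.5] rot [-179.9   30.4  176.6] F [-0.9 -1.3 -0.1] gap 8.9 j [ -4. -18. 117.   1.  51. -91.]
err tool mm [ 2.63 37.12 37.1 ] rotvec deg [-0.01  0.41  0.19]
```

>>> carry_out(
  increments=[
    [[0.001,0.015,0.012],[0,0.003,0.001],1],
    [[0.001,0.012,0.012],[0,0.003,0.001],1],
    [[0.0005,0.007,0.009],[0,0.001,0.001],1],
    [[0,0.002,0.003],[0,0,0],1],
    [[0,0,0],[0,0,0],1],
    [[0,0,0],[0,0,0],1],
  ],
)

```text
time: 7.3
tool_pos: [626.2, 39.4, 174.2]
tcp_rot: [-179.9, 29.8, 176.3]
ft_force: [0.1, -0.8, -0.5]
finger_gap: 9.4
```

```bash
python3 - <<'E'
from plan import *
import json
st()
a=tray_pose(29,13,70); err(a)
S={n:r.snapshot(n) for n in("side","top")}
pickle.dump(S,open("s2.pkl","wb"))
crop(S["top"]["image"],195,110,90,90,7,"pics/t2.png")
crop(S["side"]["image"],220,105,90,110,5,"pics/s2.png")
E
```

```text
t 7.3 p [626.2  39.4 174.2] rot [-179.9   29.8  176.3] F [ 0.1 -0.8 -0.5] gap 9.4 j [  0. -12. 116.  -3.  47. -85.]
err tool mm [ 0.07  3.15 31.12] rotvec deg [-0.17 -0.2  -0.06]
```

View pics/s2.png

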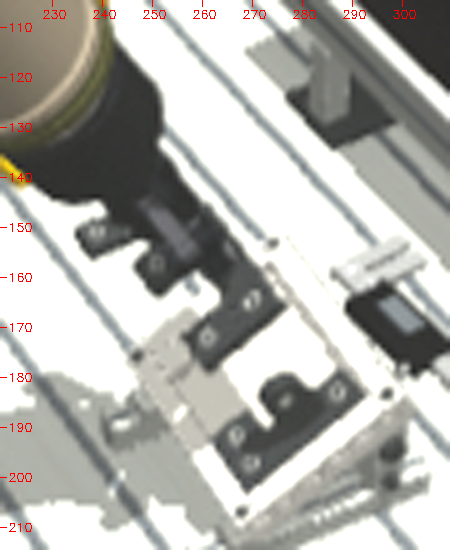

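View pics/t2.png

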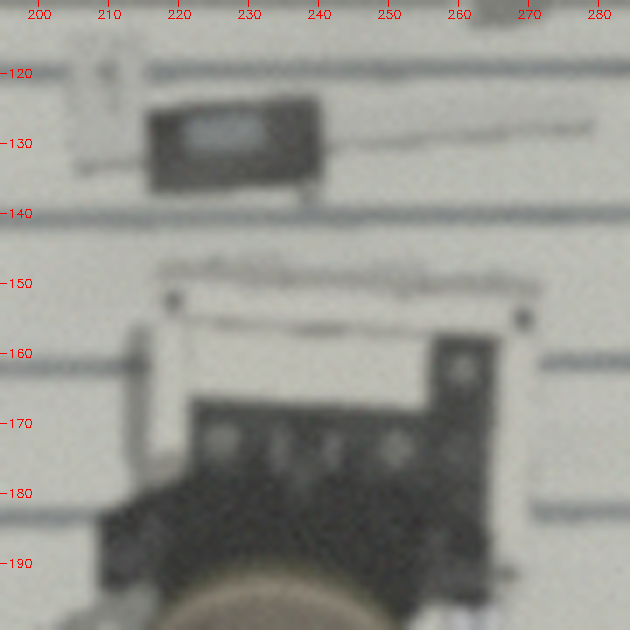

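```bash
python3 - <<'E'
from plan import *
S=pickle.load(open("s0.pkl","rb"))["side"]
p=(507.13,-301.96,-11.12); Rm,t=T(p)
for uv in[(279,303.8),(290.3,299.9),(300.4,322.6),(288.5,326.7)]: print((Rm.T@(back(S,uv,10)-t)).round(1))
S=pickle.load(open("s2.pkl","rb"))
crop(S["side"]["image"],230,135,60,48,13,"pics/s2b.png")
# predicted model overlay
q=r.sense(); Ro=R.from_euler("xyz",q["tcp_rot"],degrees=True).as_matrix()
Rb=Ro@D; tb=q["tool_pos"]+Ro@[0,0,19.5]
print(proj(S["side"],np.array([[0,30,10],[0,-30,10],[-30,30,10],[-30,-30,10.]])@Rb.T+tb).round(1))
E
```

```text
[-29.1  30.5  10. ]
[ 0.3 30.5 10. ]
[  0.6 -30.1  10. ]
[-29.3 -29.7  10. ]
[[259.8 150.8]
 [270.4 165.3]
 [251.2 157.9]
 [261.5 172.6]]
```

View pics/s2b.png

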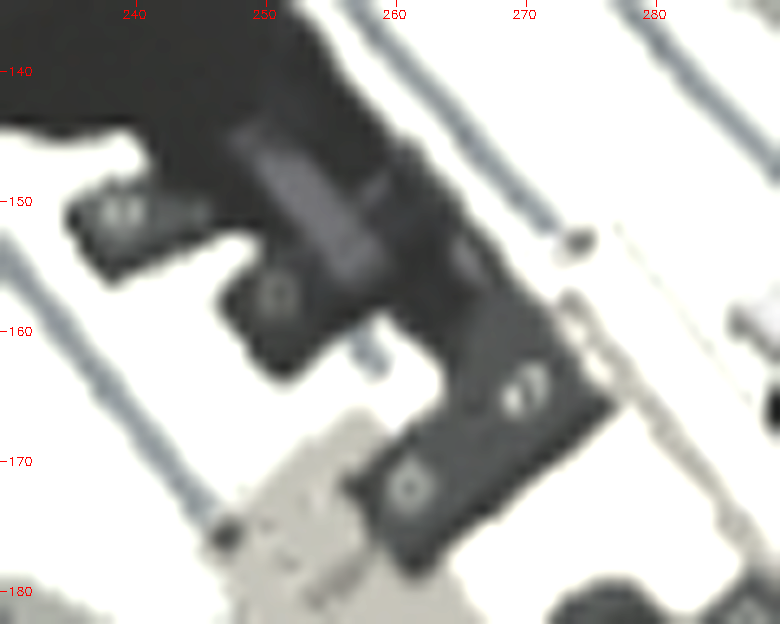

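```bash
cat > hold.py <<'E'
from plan import *
def shift(s,pts,ob,Rb,tb):
    f=lambda d:(proj(s,np.array(pts,float)@Rb.T+tb+[d[0],d[1],0])-ob).ravel()
    q=least_squares(f,[0,0]); return q.x.round(2),q.fun.round(2)
def held(dz=19.5):
    q=r.sense(); Ro=R.from_euler("xyz",q["tcp_rot"],degrees=True).as_matrix()
    return Ro@D,q["tool_pos"]+Ro@[0,0,dz]
E
python3 - <<'E'
from hold import *
S=pickle.load(open("s2.pkl","rb")); Rb,tb=held()
print("side",shift(S["side"],[[-30,30,10],[0,-30,10],[-30,-30,10]],[[251,157],[270.1,164.6],[261.2,172]],Rb,tb))
print("top",shift(S["top"],[[0,30,10],[0,-30,10]],[[225.6,172.4],[250.8,173.4]],Rb,tb))
E
```

```text
side (array([0.81, 2.59]), array([-0.04,  0.24,  0.  , -0.06,  0.04, -0.17]))
top (array([-0.11,  0.32]), array([ 0.16, -0.19, -0.16,  0.19]))
```

```bash
sed -i 's/^TR=.*/TR=(650.75,27.0,-3.65)/' plan.py; python3 - <<'E'
from plan import *
st(); err(tray_pose(29,13,45))
E
```

```text
t 7.4 p [626.3  39.4 174.6] rot [-179.9   29.8  176.3] F [-0.3 -0.3  0.2] gap 9.3 j [  0. -12. 116.  -3.  47. -85.]
err tool mm [ 0.34  2.35 56.39] rotvec deg [-0.14 -0.15 -0.03]
```

>>> carry_out(
  increments=[
    [[0,0.001,0.01],[-0.002,-0.002,0],1],
    [[0,0.001,0.012],[0,0,0],1],
    [[0,0.0003,0.012],[0,0,0],1],
    [[0,0,0.008],[0,0,0],1],
    [[0,0,0.004],[0,0,0],1],
    [[0,0,0],[0,0,0],1],
    [[0,0,0],[0,0,0],1],
  ],
)

```text
time: 8.1
tool_pos: [651.4, 39.0, 131.2]
tcp_rot: [-180.0, 30.0, 176.2]
ft_force: [-0.2, -0.6, -0.8]
finger_gap: 9.2
```

```bash
python3 - <<'E'
from hold import *
st(); err(tray_pose(29,13,20))
S={n:r.snapshot(n) for n in("side","top")}
pickle.dump(S,open("s3.pkl","wb"))
crop(S["top"]["image"],205,140,76,64,10,"pics/t3.png")
crop(S["side"]["image"],236,145,68,66,9,"pics/s3.png")
Rb,tb=held()
P=np.array([[0,30,10],[0,-30,10],[-30,30,10],[-30,-30,10.]])@Rb.T+tb
for n in S: print(n,proj(S[n],P).round(1).tolist())
E
```

```text
t 8.1 p [651.4  39.  131.2] rot [-180.    30.   176.2] F [-0.2 -0.6 -0.8] gap 9.2 j [ -0.  -5. 114.  -3.  41. -85.]
err tool mm [ 0.49  1.05 31.33] rotvec deg [-0.07 -0.01 -0.1 ]
side [[267.6, 158.6], [278.1, 172.8], [259.3, 165.4], [269.5, 179.8]]
top [[226.8, 164.9], [250.7, 166.2], [226.4, 176.0], [250.1, 177.3]]
```

View pics/s3.png

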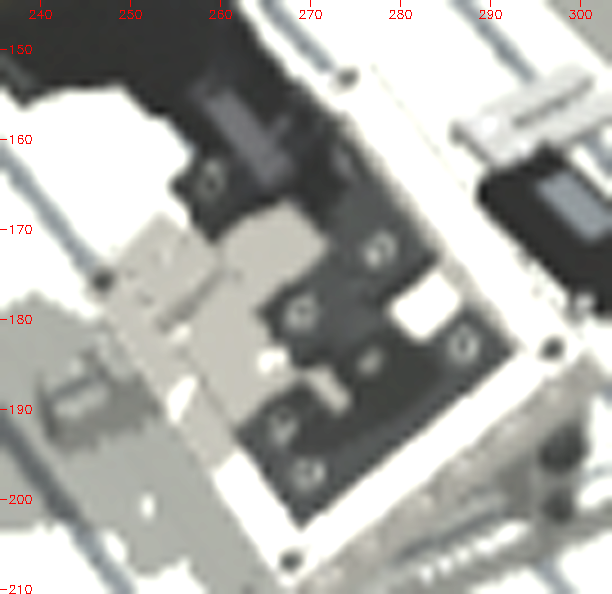

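View pics/t3.png

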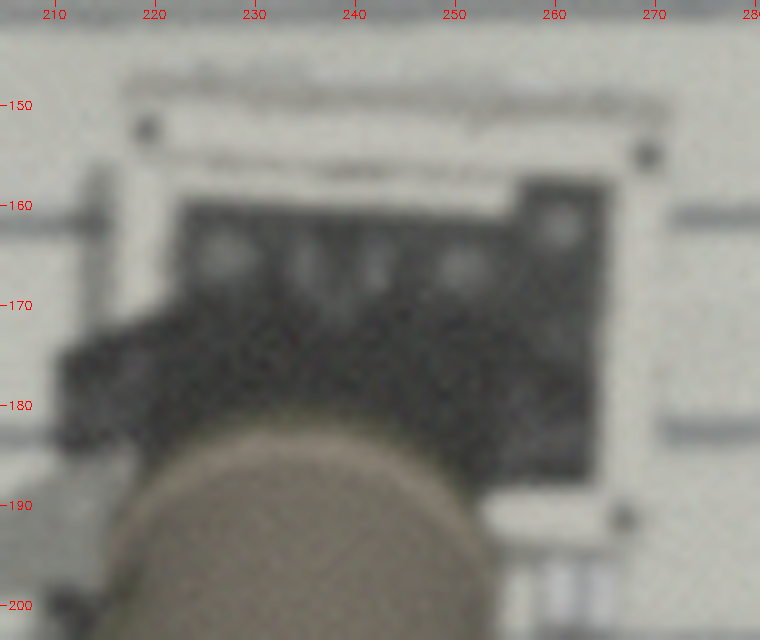

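The yoke's screws in the side view, (278,172), (269,179) and (259,165), match the prediction apart from the known camera bias. It is over its seat, so I'm lowering it.

>>> carry_out(
  increments=[
    [[0.0003,0.0005,0.004],[0,0,-0.001],1],
    [[0.0002,0.0005,0.006],[0,0,-0.001],1],
    [[0,0,0.006],[0,0,0],1],
    [[0,0,0.003],[0,0,0],1],
    [[0,0,0],[0,0,0],1],
    [[0,0,0],[0,0,0],1],
  ],
)

```text
time: 8.8
tool_pos: [662.0, 39.6, 114.8]
tcp_rot: [-179.9, 30.1, 176.4]
ft_force: [-0.2, 0.1, -0.9]
finger_gap: 9.1
```

```bash
python3 - <<'E'
from plan import *
st(); err(tray_pose(29,13,20))
E
```

```text
t 8.8 p [662.   39.6 114.8] rot [-179.9   30.1  176.4] F [-0.2  0.1 -0.9] gap 9.1 j [  0.  -2. 113.  -3.  39. -84.]
err tool mm [ 1.42 -0.28 11.86] rotvec deg [-0.05  0.14  0.03]
```

>>> carry_out(
  increments=[
    [[0.001,0,0.0015],[0,0,0],1],
    [[0.0004,0,0.0015],[0,0,0],1],
    [[0.0001,0,0.0015],[0,0,0],1],
    [[0,0,0.0015],[0,0,0],1],
    [[0,0,0],[0,0,0],1],
  ],
)

```text
time: 9.3
tool_pos: [663.9, 39.5, 108.7]
tcp_rot: [-179.9, 30.2, 176.4]
ft_force: [0.3, 0.2, -1.3]
finger_gap: 9.0
```

```bash
python3 - <<'E'
from plan import *
st(); err(tray_pose(29,13,20))
E
```

```text
t 9.3 p [663.9  39.5 108.7] rot [-179.9   30.2  176.4] F [ 0.3  0.2 -1.3] gap 9.0 j [  0.  -2. 113.  -3.  38. -84.]
err tool mm [ 0.07 -0.27  5.66] rotvec deg [-0.05  0.17  0.03]
```

>>> carry_out(
  increments=[
    [[0,0,0.0015],[0,0.002,0],1],
    [[0,0,0.0015],[0,0.001,0],1],
    [[0,0,0.001],[0,0,0],1],
    [[0,0,0],[0,0,0],1],
  ],
)

```text
time: 9.7
tool_pos: [666.2, 39.3, 105.1]
tcp_rot: [-179.9, 30.0, 176.4]
ft_force: [0.0, -0.6, -1.1]
finger_gap: 9.5
```

```bash
python3 - <<'E'
from plan import *
st(); err(tray_pose(29,13,20))
E
```

```text
t 9.7 p [666.2  39.3 105.1] rot [-179.9   30.   176.4] F [ 0.  -0.6 -1.1] gap 9.5 j [  0.  -1. 113.  -3.  38. -84.]
err tool mm [ 0.25 -0.28  1.39] rotvec deg [-0.05 -0.01  0.03]
```

>>> carry_out(
  increments=[
    [[0,0,0.001],[0,0,0],1],
    [[0,0,0.001],[0,0,0],1],
    [[0,0,0],[0,0,0],1],
  ],
)

```text
time: 10.0
tool_pos: [667.3, 39.2, 103.3]
tcp_rot: [-179.9, 30.0, 176.4]
ft_force: [0.3, -0.1, -1.2]
finger_gap: 9.4
```

```bash
python3 - <<'E'
from plan import *
st(); err(tray_pose(29,13,20))
E
```

```text
t 10.0 p [667.3  39.2 103.3] rot [-179.9   30.   176.4] F [ 0.3 -0.1 -1.2] gap 9.4 j [ -0.  -0. 113.  -3.  38. -84.]
err tool mm [ 0.29 -0.26 -0.78] rotvec deg [-0.05 -0.    0.03]
```

>>> carry_out(
  increments=[
    [[0,0,0.001],[0,0,0],1],
    [[0,0,0],[0,0,0],1],
  ],
)

```text
time: 10.2
tool_pos: [667.8, 39.2, 103.4]
tcp_rot: [-179.9, 30.0, 176.4]
ft_force: [-0.6, 0.8, -1.5]
finger_gap: 8.9
```

>>> carry_out(
  increments=[
    [[0,0,0.001],[0,0,0],1],
    [[0,0,0],[0,0,0],1],
  ],
)

```text
time: 10.4
tool_pos: [668.2, 39.2, 103.6]
tcp_rot: [-179.9, 30.0, 176.4]
ft_force: [0.7, -0.1, -0.8]
finger_gap: 9.4
```

>>> carry_out(
  increments=[
    [[0,0,0.001],[0,0,0],1],
    [[0,0,0],[0,0,0],1],
  ],
)

```text
time: 10.6
tool_pos: [668.6, 39.1, 103.8]
tcp_rot: [-179.9, 30.0, 176.4]
ft_force: [0.0, -1.5, -0.9]
finger_gap: 9.3
```

>>> carry_out(
  increments=[
    [[0.001,0,0.0015],[0,0,0],1],
  ],
)

```text
time: 10.7
tool_pos: [668.8, 39.1, 103.6]
tcp_rot: [-179.9, 30.0, 176.4]
ft_force: [-32.9, -1.3, 32.5]
finger_gap: 9.5
```

```bash
python3 - <<'E'
from hold import *
st(); err(tray_pose(29,13,20))
S={n:r.snapshot(n) for n in("side","top")}
pickle.dump(S,open("s4.pkl","wb"))
crop(S["top"]["image"],205,140,76,64,10,"pics/t4.png")
crop(S["side"]["image"],246,145,58,64,9,"pics/s4.png")
Rb,tb=held()
P=np.array([[0,30,10],[0,-30,10],[-30,30,10],[-30,-30,10.]])@Rb.T+tb
for n in S: print(n,proj(S[n],P).round(1).tolist())
Rm,t=tray((651.6,29.8,-3.9)); print("side seat pred",proj(S["side"],(np.array([[0,30,10],[0,-30,10],[-30,30,10],[-30,-30,10.]])+[29,13,0])@Rm.T+t).round(1).tolist())
Rm,t=tray((650.6,27.1,-3.45)); print("top seat pred",proj(S["top"],(np.array([[0,30,10],[0,-30,10],[-30,30,10],[-30,-30,10.]])+[29,13,0])@Rm.T+t).round(1).tolist())
E
```

```text
t 10.7 p [668.8  39.1 103.6] rot [-179.9   30.   176.4] F [-32.9  -1.3  32.5] gap 9.5 j [  0.  -0. 113.  -3.  38. -84.]
err tool mm [ 1.76 -0.2  -1.31] rotvec deg [-0.08  0.05  0.05]
side [[272.7, 163.2], [283.1, 177.2], [264.6, 169.9], [274.7, 184.0]]
top [[227.2, 160.1], [250.5, 161.4], [226.9, 171.0], [249.9, 172.3]]
side seat pred [[271.9, 162.8], [282.2, 176.8], [263.8, 169.4], [273.8, 183.6]]
top seat pred [[227.2, 161.0], [250.5, 162.2], [226.9, 171.9], [249.9, 173.0]]
```

View pics/s4.png

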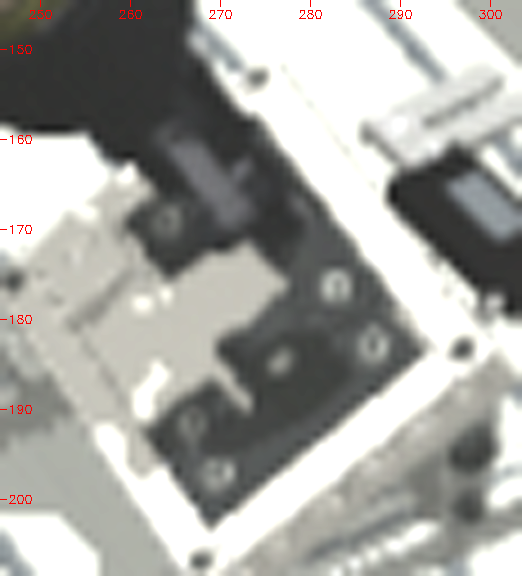

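View pics/t4.png

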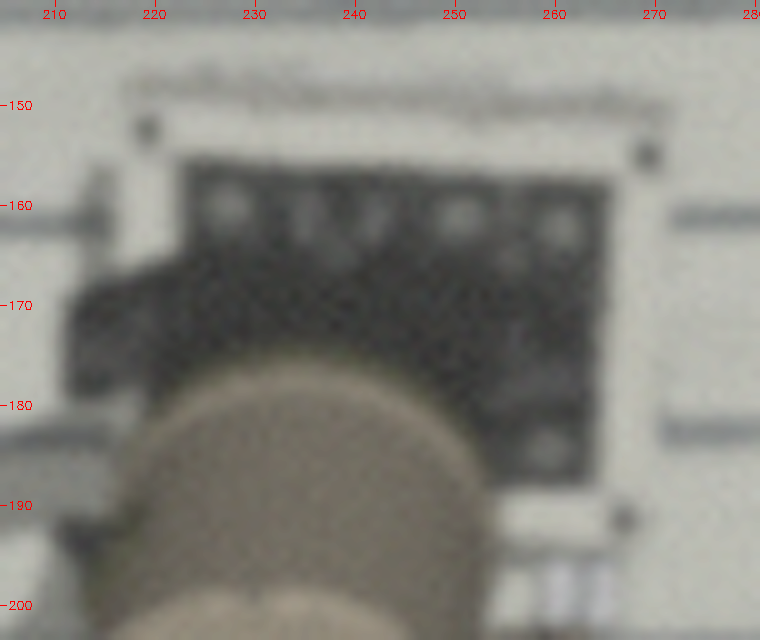

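>>> carry_out(
  increments=[
    [[0.001,0,-0.0005],[0,0,0],1],
    [[0.001,0,0],[0,0,0],1],
    [[0,0,0],[0,0,0],1],
  ],
)

```text
time: 11.1
tool_pos: [667.2, 39.2, 103.3]
tcp_rot: [-179.9, 30.1, 176.4]
ft_force: [0.2, -0.2, -1.4]
finger_gap: 9.4
```

```bash
python3 - <<'E'
from hold import *
st(); err(tray_pose(29,13,20))
E
```

```text
t 11.1 p [667.2  39.2 103.3] rot [-179.9   30.1  176.4] F [ 0.2 -0.2 -1.4] gap 9.4 j [  0.  -1. 113.  -3.  38. -84.]
err tool mm [ 0.17 -0.2  -0.69] rotvec deg [-0.08  0.12  0.05]
```

>>> carry_out(
  increments=[
    [[0,0,0.0008],[0,0,0],1],
    [[0,0,0],[0,0,0],0.85],
    [[0,0,0],[0,0,0],0.75],
    [[0,0,0],[0,0,0],0.7],
    [[0,0,0],[0,0,0],0.7],
  ],
)

```text
time: 11.6
tool_pos: [668.0, 39.1, 102.7]
tcp_rot: [-179.9, 30.1, 176.4]
ft_force: [0.9, 0.5, 0.0]
finger_gap: 25.6
```

```bash
python3 - <<'E'
from hold import *
st(); err(tray_pose(29,13,20))
E
```

```text
t 11.6 p [668.   39.1 102.7] rot [-179.9   30.1  176.4] F [0.9 0.5 0. ] gap 25.6 j [  0.  -0. 113.  -3.  37. -84.]
err tool mm [ 0.56 -0.17 -1.63] rotvec deg [-0.08  0.14  0.05]
```

Released. I'll retreat along tool z, then head over towards the T.

>>> carry_out(
  increments=[
    [[0,0,-0.008],[0,0,0],0.7],
    [[0,0,-0.02],[0,0,0],0.7],
    [[0,0,-0.03],[0,0,0],0.7],
    [[0,0,-0.03],[0,0,0],0.6],
    [[0,0,-0.015],[0,0,0],0.5],
    [[0,0,0],[0,0,0],0.4],
  ],
)

```text
time: 12.2
tool_pos: [613.2, 42.7, 195.6]
tcp_rot: [-179.9, 30.1, 176.4]
ft_force: [0.7, -0.4, -0.5]
finger_gap: 51.2
```

```bash
python3 - <<'E'
from hold import *
import json
st()
a=bench_pose((523.6,225.3,18.1),110)
R_=rows(a,.3,step=25); print(len(R_)); print(json.dumps(R_))
S={n:r.snapshot(n) for n in("side","top")}
pickle.dump(S,open("s5.pkl","wb"))
crop(S["top"]["image"],205,140,76,64,10,"pics/t5.png")
crop(S["side"]["image"],246,145,58,64,9,"pics/s5.png")
E
```

```text
t 12.2 p [613.2  42.7 195.6] rot [-179.9   30.1  176.4] F [ 0.7 -0.4 -0.5] gap 51.2 j [  0. -16. 116.  -3.  50. -85.]
9
[[[0.0145, 0.0196, 0.0026], [-0.011, 0.058, -0.041], 0.3], [[0.0135, 0.0202, 0.0036], [-0.011, 0.058, -0.041], 0.3], [[0.0124, 0.0207, 0.0046], [-0.011, 0.058, -0.041], 0.3], [[0.0112, 0.0211, 0.0055], [-0.011, 0.058, -0.041], 0.3], [[0.01, 0.0215, 0.0063], [-0.011, 0.058, -0.041], 0.3], [[0.0087, 0.0218, 0.0071], [-0.011, 0.058, -0.041], 0.3], [[0.0074, 0.022, 0.0078], [-0.011, 0.058, -0.041], 0.3], [[0.006, 0.0222, 0.0085], [-0.011, 0.058, -0.041], 0.3], [[0.0046, 0.0223, 0.009], [-0.011, 0.058, -0.041], 0.3]]
```

View pics/s5.png

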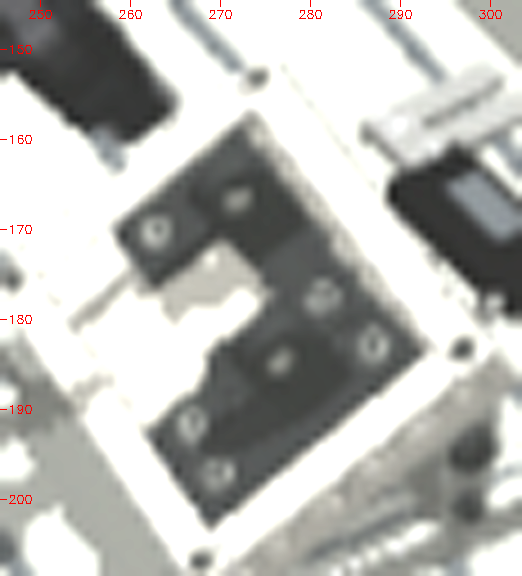

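View pics/t5.png

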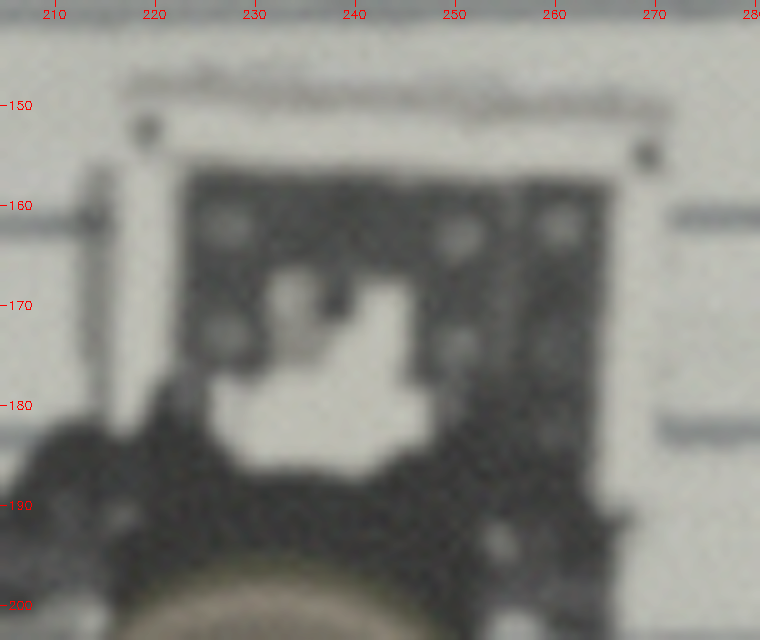

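The yoke sits flat against its stops. Its screws are at (227,162) and (251,163) in the top view, about 2–3 mm down the slope, as the task allows. Now the T.

>>> carry_out(
  increments=[
    [[0.0145,0.015,0],[-0.011,0.058,-0.041],0.45],
    [[0.0135,0.02,0.0],[-0.011,0.058,-0.041],0.45],
    [[0.0125,0.021,0.003],[-0.011,0.058,-0.041],0.45],
    [[0.011,0.021,0.0055],[-0.011,0.058,-0.041],0.45],
    [[0.01,0.0215,0.006],[-0.011,0.058,-0.041],0.45],
    [[0.0085,0.022,0.007],[-0.011,0.058,-0.041],0.45],
    [[0.0075,0.022,0.008],[-0.011,0.058,-0.041],0.45],
    [[0.006,0.018,0.0085],[-0.011,0.058,-0.041],0.45],
    [[0.004,0.01,0.005],[-0.008,0.04,-0.03],0.45],
    [[0,0.003,0],[0,0,0],0.45],
    [[0,0,0],[0,0,0],0.45],
    [[0,0,0],[0,0,0],0.45],
  ],
)

```text
time: 13.5
tool_pos: [512.7, 210.7, 98.1]
tcp_rot: [179.9, -1.8, -162.1]
ft_force: [0.4, -0.7, 0.0]
finger_gap: 47.1
```

```bash
python3 - <<'E'
from hold import *
st(); err(bench_pose((523.2,224.6,18.2),80))
E
```

```text
t 13.5 p [512.7 210.7  98.1] rot [ 179.9   -1.8 -162.1] F [ 0.4 -0.7  0. ] gap 47.1 j [ 17.   8.  99.   0.  75. -91.]
err tool mm [-14.8    9.95  17.7 ] rotvec deg [ 0.07 -1.8  -0.27]
```

>>> carry_out(
  increments=[
    [[-0.007,0.005,0.008],[0,-0.015,-0.002],0.45],
    [[-0.005,0.003,0.006],[0,-0.01,-0.002],0.45],
    [[-0.002,0.001,0.003],[0,-0.004,0],0.45],
    [[0,0,0],[0,0,0],0.45],
    [[0,0,0],[0,0,0],0.45],
  ],
)

```text
time: 14.0
tool_pos: [524.5, 221.8, 81.4]
tcp_rot: [-180.0, 0.2, -162.1]
ft_force: [0.3, 0.8, -0.1]
finger_gap: 47.0
```

```bash
python3 - <<'E'
from hold import *
st(); err(bench_pose((523.2,224.6,18.2),50))
S={n:r.snapshot(n) for n in("side","top")}
crop(S["top"]["image"],145,190,50,50,12,"pics/t6.png")
crop(S["side"]["image"],180,130,60,50,12,"pics/s6.png")
E
```

```text
t 14.0 p [524.5 221.8  81.4] rot [-180.     0.2 -162.1] F [ 0.3  0.8 -0.1] gap 47.0 j [ 18.  10.  99.  -0.  71. -90.]
err tool mm [ 0.46  3.09 31.44] rotvec deg [-0.    0.17 -0.26]
```

View pics/s6.png

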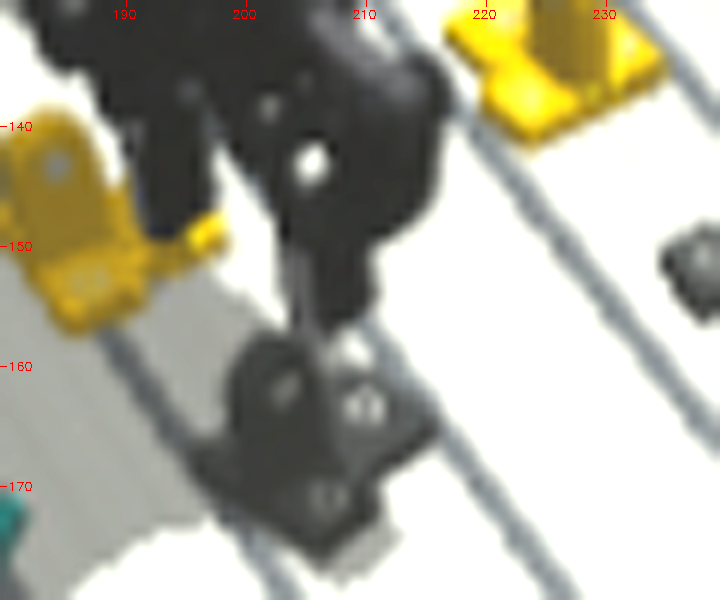

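The fingers at (194,145) and (207,150) straddle the dark T's ear at (203,162), and the neighbours are clear. Descending.

>>> carry_out(
  increments=[
    [[0.0003,0.002,0.01],[0,0,-0.003],0.45],
    [[0.0001,0.001,0.014],[0,0.002,-0.001],0.45],
    [[0,0,0.014],[0,0,0],0.45],
    [[0,0,0.01],[0,0,0],0.45],
    [[0,0,0.004],[0,0,0],0.45],
    [[0,0,0],[0,0,0],0.45],
    [[0,0,0],[0,0,0],0.45],
  ],
)

```text
time: 14.8
tool_pos: [522.0, 224.3, 23.4]
tcp_rot: [-180.0, -0.1, -161.8]
ft_force: [0.7, 0.4, 0.9]
finger_gap: 46.9
```

```bash
python3 - <<'E'
from hold import *
st(); err(bench_pose((523.2,224.6,18.2),19))
E
```

```text
t 14.8 p [522.  224.3  23.4] rot [-1.800e+02 -1.000e-01 -1.618e+02] F [0.7 0.4 0.9] gap 46.9 j [ 18.  14. 101.  -0.  65. -90.]
err tool mm [-1.28 -0.07  4.35] rotvec deg [-0.   -0.11 -0.02]
```

>>> carry_out(
  increments=[
    [[-0.001,0,0.003],[0,-0.002,0],0.45],
    [[-0.0003,0,0.001],[0,0,0],0.45],
    [[0,0,0],[0,0,0],0.7],
    [[0,0,0],[0,0,0],0.9],
    [[0,0,0],[0,0,0],1],
    [[0,0,0],[0,0,0],1],
    [[0,0,0],[0,0,0],1],
    [[0,0,0],[0,0,0],1],
    [[0,0,0],[0,0,0],1],
  ],
  newtons=60,
)

```text
time: 15.7
tool_pos: [524.8, 225.1, 21.0]
tcp_rot: [-180.0, 0.2, -161.8]
ft_force: [0.8, 1.0, -1.4]
finger_gap: 9.1
```

```bash
python3 - <<'E'
from hold import *
st(); err(bench_pose((523.2,224.6,18.2),19))
E
```

```text
t 15.7 p [524.8 225.1  21. ] rot [-180.     0.2 -161.8] F [ 0.8  1.  -1.4] gap 9.1 j [ 18.  14. 101.  -0.  65. -90.]
err tool mm [ 1.66 -0.03  2.03] rotvec deg [-0.    0.2  -0.02]
```

>>> carry_out(
  increments=[
    [[0,0,-0.005],[0,0,0],1],
    [[0,0,-0.015],[0,0,0],1],
    [[0,0,-0.025],[0,0,0],1],
    [[0,0,-0.03],[0,0,0],1],
    [[0,0,-0.03],[0,0,0],1],
    [[0,0,-0.025],[0,0,0],1],
    [[0,0,-0.015],[0,0,0],1],
    [[0,0,-0.005],[0,0,0],1],
  ],
)

```text
time: 16.5
tool_pos: [523.5, 224.8, 183.1]
tcp_rot: [-180.0, 0.2, -161.8]
ft_force: [0.9, 0.6, -1.1]
finger_gap: 9.1
```

```bash
python3 - <<'E'
from hold import *
import json
st()
a=tray_pose(-30,13,110); print(a[0])
R_=rows(a,1,step=25); print(len(R_)); print(json.dumps(R_))
E
```

```text
t 16.5 p [523.5 224.8 183.1] rot [-180.     0.2 -161.8] F [ 0.9  0.6 -1.1] gap 9.1 j [ 18.   4.  94.  -0.  82. -90.]
[570.76110174  45.12898197 152.26279442]
8
[[[0.0014, -0.0232, 0.0038], [0.013, -0.064, 0.046], 1], [[0.0006, -0.0232, 0.0041], [0.013, -0.064, 0.046], 1], [[-0.0002, -0.0231, 0.0044], [0.013, -0.064, 0.046], 1], [[-0.001, -0.023, 0.0047], [0.013, -0.064, 0.046], 1], [[-0.0018, -0.0229, 0.0051], [0.013, -0.064, 0.046], 1], [[-0.0025, -0.0228, 0.0055], [0.013, -0.064, 0.046], 1], [[-0.0032, -0.0226, 0.0059], [0.013, -0.064, 0.046], 1], [[-0.0038, -0.0223, 0.0065], [0.013, -0.064, 0.046], 1]]
```

>>> carry_out(
  increments=[
    [[0.0015,-0.015,0],[0.013,-0.064,0.046],1],
    [[0.0005,-0.022,0],[0.013,-0.064,0.046],1],
    [[0,-0.023,0.0],[0.013,-0.064,0.046],1],
    [[-0.001,-0.023,0.002],[0.013,-0.064,0.046],1],
    [[-0.002,-0.023,0.003],[0.013,-0.064,0.046],1],
    [[-0.0025,-0.023,0.003],[0.013,-0.064,0.046],1],
    [[-0.003,-0.018,0.003],[0.013,-0.064,0.046],1],
    [[-0.003,-0.012,0.003],[0.01,-0.05,0.035],1],
    [[0,-0.004,0],[0,0,0],1],
    [[0,0,0],[0,0,0],1],
    [[0,0,0],[0,0,0],1],
  ],
)

```text
time: 17.6
tool_pos: [560.7, 59.7, 179.5]
tcp_rot: [-179.8, 30.2, 176.6]
ft_force: [-0.4, -0.1, -0.8]
finger_gap: 9.1
```

```bash
python3 - <<'E'
from hold import *
st(); err(tray_pose(-30,13,85))
E
```

```text
t 17.6 p [560.7  59.7 179.5] rot [-179.8   30.2  176.6] F [-0.4 -0.1 -0.8] gap 9.1 j [  3. -24. 125.  -5.  50. -81.]
err tool mm [  4.39 -13.8   54.06] rotvec deg [-0.07  0.23  0.19]
```

>>> carry_out(
  increments=[
    [[0.002,-0.006,0.015],[0,0.003,0.002],1],
    [[0.0015,-0.005,0.02],[0,0.001,0.001],1],
    [[0.0005,-0.002,0.015],[0,0,0],1],
    [[0,0,0.006],[0,0,0],1],
    [[0,0,0],[0,0,0],1],
    [[0,0,0],[0,0,0],1],
  ],
)

```text
time: 18.2
tool_pos: [588.2, 48.4, 131.5]
tcp_rot: [-180.0, 30.0, 176.7]
ft_force: [0.2, -0.6, -0.6]
finger_gap: 8.9
```

```bash
python3 - <<'E'
from hold import *
st(); err(tray_pose(-30,13,60))
S={n:r.snapshot(n) for n in("side","top")}
pickle.dump(S,open("s7.pkl","wb"))
crop(S["top"]["image"],200,140,76,64,10,"pics/t7.png")
crop(S["side"]["image"],226,135,58,64,10,"pics/s7.png")
Rb,tb=held(20.5)
P=np.array([[30,0,10],[0,17,10],[0,-17,10],[40,16,10],[40,-16,10],[12,-16,10],[-12,-24,0],[12,-24,0]])@Rb.T+tb
for n in S: print(n,proj(S[n],P).round(1).tolist())
E
```

```text
t 18.2 p [588.2  48.4 131.5] rot [-180.    30.   176.7] F [ 0.2 -0.6 -0.6] gap 8.9 j [  1. -16. 124.  -3.  43. -84.]
err tool mm [ 4.57 -4.4  23.4 ] rotvec deg [ 0.15 -0.02  0.33]
side [[259.8, 165.2], [248.5, 168.3], [254.2, 176.5], [259.9, 159.1], [265.5, 166.7], [257.5, 173.4], [253.7, 182.5], [260.5, 176.9]]
top [[235.6, 179.3], [228.4, 190.1], [242.0, 190.8], [229.2, 175.2], [242.2, 175.8], [241.8, 186.3], [244.7, 193.7], [245.1, 184.9]]
```

View pics/s7.png

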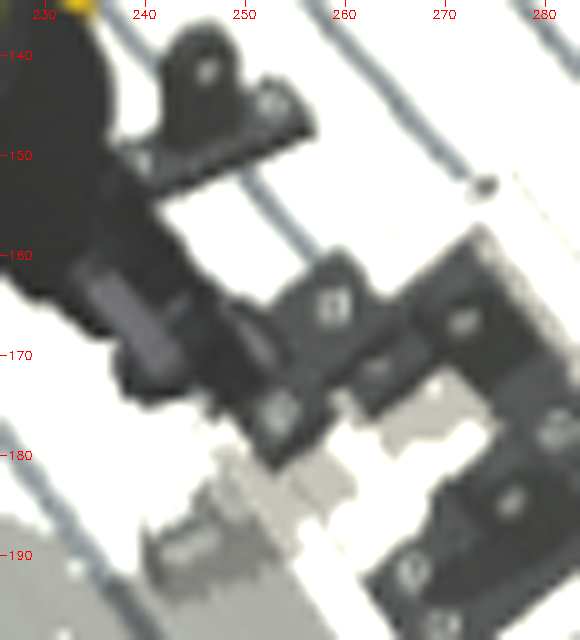

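View pics/t7.png

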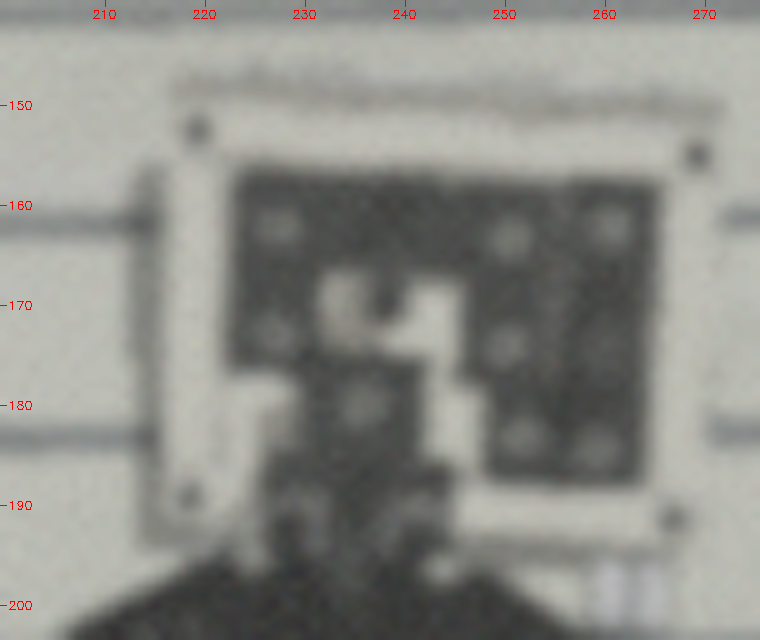

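```bash
python3 - <<'E'
from hold import *
S=pickle.load(open("s0.pkl","rb"))
Rm,t=T((524.25,227.71,18.5))
for uv in[(210,163.3),(207,170.9)]: print("side",(Rm.T@(back(S["side"],uv,10)-t)).round(1))
Rm,t=T((522.99,224.58,18))
for uv in[(168.2,211.5),(177.1,219.2),(165.4,223.4)]: print("top",(Rm.T@(back(S["top"],uv,10)-t)).round(1))
S=pickle.load(open("s7.pkl","rb")); Rb,tb=held(20.5)
X=28.5
print(shift(S["side"],[[X,0,10],[0,-17,10],[-12,-24,0]],[[259,165],[253.3,175.8],[253,181.3]],Rb,tb))
print(shift(S["top"],[[X,0,10],[40,16,10],[40,-16,10],[12,-24,10]],[[235.8,180],[229.8,175.4],[241.8,175.8],[244.8,186]],Rb,tb))
E
```

```text
side [30.   0.4 10. ]
side [  1.2 -15.3  10. ]
top [29.3 -0.5 10. ]
top [  1.7 -17.1  10. ]
top [ 1.  16.3 10. ]
(array([0.01, 3.52]), array([-0.28, -0.24,  0.24, -0.16,  0.04,  0.38]))
(array([ 0.08, -0.18]), array([-0.18, -0.19, -0.55, -0.23,  0.46, -0.01,  0.27,  0.43]))
```

>>> carry_out(
  increments=[
    [[0.002,-0.002,0.008],[0.002,0,0.003],1],
    [[0.0015,-0.0015,0.008],[0.001,0,0.002],1],
    [[0.0005,-0.0005,0.006],[0,0,0],1],
    [[0,0,0.003],[0,0,0],1],
    [[0,0,0],[0,0,0],1],
    [[0,0,0],[0,0,0],1],
  ],
)

```text
time: 18.9
tool_pos: [598.3, 43.6, 107.6]
tcp_rot: [-180.0, 30.1, 176.4]
ft_force: [-0.5, 0.1, -0.6]
finger_gap: 9.1
```

```bash
python3 - <<'E'
from hold import *
st(); err(tray_pose(-29.7,13,21))
E
```

```text
t 18.9 p [598.3  43.6 107.6] rot [-180.    30.1  176.4] F [-0.5  0.1 -0.6] gap 9.1 j [  1. -12. 123.  -3.  39. -84.]
err tool mm [ 1.32 -0.25 36.57] rotvec deg [-0.02  0.14  0.03]
```

>>> carry_out(
  increments=[
    [[0.001,-0.0002,0.006],[0,0,0],1],
    [[0.0005,0,0.006],[0,0.001,0],1],
    [[0,0,0.005],[0,0,0],1],
    [[0,0,0.003],[0,0,0],1],
    [[0,0,0],[0,0,0],1],
    [[0,0,0],[0,0,0],1],
  ],
)

```text
time: 19.5
tool_pos: [607.9, 42.8, 88.0]
tcp_rot: [-180.0, 30.1, 176.4]
ft_force: [-0.3, 0.1, -0.4]
finger_gap: 9.5
```

```bash
python3 - <<'E'
from hold import *
st(); err(tray_pose(-29.7,13,21))
S={n:r.snapshot(n) for n in("side","top")}
pickle.dump(S,open("s8.pkl","wb"))
crop(S["top"]["image"],200,140,76,64,10,"pics/t8.png")
crop(S["side"]["image"],236,145,58,60,10,"pics/s8.png")
Rb,tb=held(20.5)
X=29.5
P=np.array([[X,0,10],[0,17,10],[0,-17,10],[40,16,10],[40,-16,10],[12,-24,10],[-12,-24,0],[12,-24,0]])@Rb.T+tb
for n in S: print(n,proj(S[n],P).round(1).tolist())
E
```

```text
t 19.5 p [607.9  42.8  88. ] rot [-180.    30.1  176.4] F [-0.3  0.1 -0.4] gap 9.5 j [  0.  -9. 122.  -4.  36. -84.]
err tool mm [-0.21 -0.06 14.77] rotvec deg [-0.02  0.08  0.03]
side [[266.8, 174.7], [255.9, 177.4], [261.5, 185.6], [267.0, 168.6], [272.5, 176.1], [266.0, 184.5], [261.0, 191.4], [267.6, 185.9]]
top [[238.1, 174.3], [231.1, 184.5], [244.3, 185.2], [232.0, 170.1], [244.5, 170.8], [247.2, 181.1], [246.9, 188.1], [247.3, 179.6]]
```

View pics/s8.png

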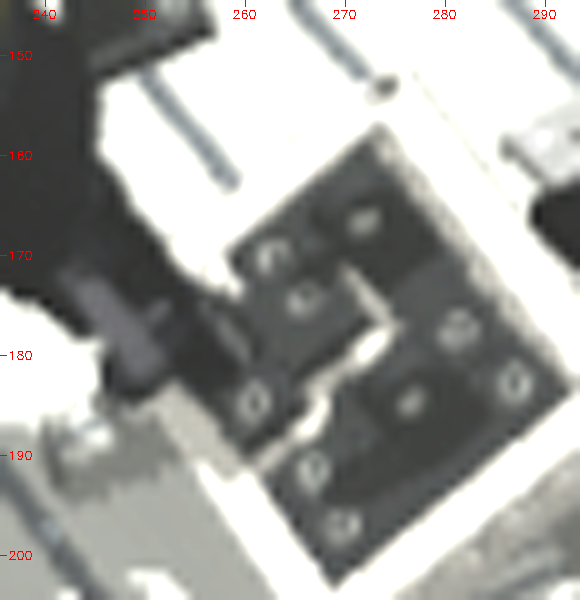

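View pics/t8.png

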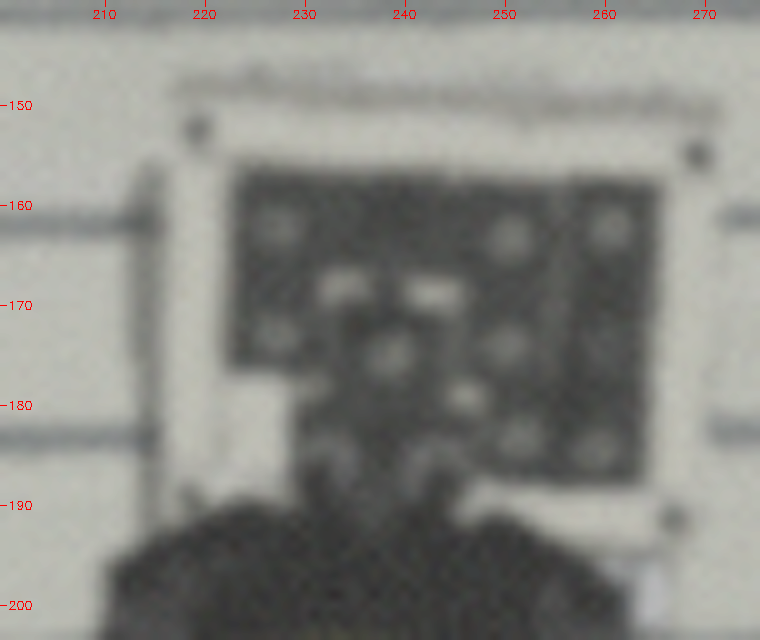

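Tongue screw at (238.6,175) in the top view, centred in the fork slot (231.5–246). Lowering.

>>> carry_out(
  increments=[
    [[0,0,0.003],[0,0.001,0],1],
    [[0,0,0.003],[0,0,0],1],
    [[0,0,0.002],[0,0,0],1],
    [[0,0,0],[0,0,0],1],
  ],
)

```text
time: 20.0
tool_pos: [612.6, 42.6, 81.5]
tcp_rot: [-180.0, 30.1, 176.4]
ft_force: [-0.3, -0.1, -1.2]
finger_gap: 8.9
```

```bash
python3 - <<'E'
from hold import *
st(); err(tray_pose(-29.7,13,21))
E
```

```text
t 20.0 p [612.6  42.6  81.5] rot [-180.    30.1  176.4] F [-0.3 -0.1 -1.2] gap 8.9 j [  0.  -7. 122.  -4.  35. -84.]
err tool mm [ 0.64 -0.13  6.77] rotvec deg [-0.01  0.11  0.03]
```

>>> carry_out(
  increments=[
    [[0.0005,0,0.0015],[0,0.001,0],1],
    [[0.0002,0,0.0015],[0,0.001,0],1],
    [[0,0,0.0015],[0,0,0],1],
  ],
)

```text
time: 20.3
tool_pos: [614.4, 42.5, 77.1]
tcp_rot: [-180.0, 30.0, 176.4]
ft_force: [0.8, 0.5, -0.2]
finger_gap: 9.1
```

```bash
python3 - <<'E'
from hold import *
st(); err(tray_pose(-29.7,13,21))
E
```

```text
t 20.3 p [614.4  42.5  77.1] rot [-180.    30.   176.4] F [ 0.8  0.5 -0.2] gap 9.1 j [  0.  -6. 122.  -4.  35. -84.]
err tool mm [ 0.02 -0.13  2.02] rotvec deg [-0.01 -0.    0.02]
```

>>> carry_out(
  increments=[
    [[0,0,0.001],[0,0,0],1],
    [[0,0,0.001],[0,0,0],1],
  ],
)

```text
time: 20.5
tool_pos: [615.5, 42.4, 75.1]
tcp_rot: [-180.0, 30.0, 176.4]
ft_force: [0.9, 0.1, -1.2]
finger_gap: 9.1
```

>>> carry_out(
  increments=[
    [[0,0,0.0008],[0,0,0],1],
  ],
)

```text
time: 20.6
tool_pos: [615.7, 42.4, 74.5]
tcp_rot: [-180.0, 29.9, 176.4]
ft_force: [-26.6, -0.9, 23.0]
finger_gap: 9.1
```

```bash
python3 - <<'E'
from hold import *
st(); err(tray_pose(-29.7,13,21))
E
```

```text
t 20.6 p [615.7  42.4  74.5] rot [-180.    29.9  176.4] F [-26.6  -0.9  23. ] gap 9.1 j [  0.  -6. 122.  -4.  35. -84.]
err tool mm [-0.21 -0.11 -0.82] rotvec deg [-0.02 -0.05  0.03]
```

>>> carry_out(
  increments=[
    [[0,0,0],[0,0,0],1],
    [[0,0,0.0003],[0,0,0],0.85],
    [[0,0,0],[0,0,0],0.75],
    [[0,0,0],[0,0,0],0.7],
    [[0,0,0],[0,0,0],0.7],
  ],
)

```text
time: 21.1
tool_pos: [616.8, 42.4, 75.5]
tcp_rot: [-180.0, 30.1, 176.4]
ft_force: [0.8, 0.4, -0.2]
finger_gap: 25.7
```

```bash
python3 - <<'E'
from hold import *
st(); err(tray_pose(-29.7,13,21))
E
```

```text
t 21.1 p [616.8  42.4  75.5] rot [-180.    30.1  176.4] F [ 0.8  0.4 -0.2] gap 25.7 j [  0.  -6. 121.  -4.  35. -84.]
err tool mm [ 1.26 -0.21 -0.54] rotvec deg [-0.01  0.08  0.03]
```

>>> carry_out(
  increments=[
    [[0,0,-0.006],[0,0,0],0.7],
    [[0,0,-0.015],[0,0,0],0.7],
    [[0,0,-0.025],[0,0,0],0.7],
    [[0,0,-0.03],[0,0,0],0.7],
    [[0,0,-0.03],[0,0,0],0.7],
    [[0.015,0.02,-0.02],[0,0,0],0.7],
    [[0.02,0.03,-0.01],[0,0,0],0.7],
    [[0.02,0.03,0],[0,0,0],0.7],
    [[0.015,0.03,0],[0,0,0],0.7],
    [[0,0.02,0],[0,0,0],0.7],
    [[0,0,0],[0,0,0],0.7],
    [[0,0,0],[0,0,0],0.7],
  ],
)

```text
time: 22.3
tool_pos: [492.0, 184.3, 168.5]
tcp_rot: [179.7, 30.6, 176.1]
ft_force: [0.7, 0.2, 0.4]
finger_gap: 25.6
```

```bash
python3 - <<'E'
from hold import *
st()
S={n:r.snapshot(n) for n in("side","top")}
pickle.dump(S,open("s9.pkl","wb"))
crop(S["top"]["image"],200,140,76,64,10,"pics/t9.png")
crop(S["side"]["image"],236,145,68,70,8,"pics/s9.png")
cv2.imwrite("pics/side9.png",cv2.resize(S["side"]["image"],(800,600)))
E
```

```text
t 22.3 p [492.  184.3 168.5] rot [179.7  30.6 176.1] F [0.7 0.2 0.4] gap 25.6 j [ 24. -28. 128. -17.  53. -55.]
```

View pics/s9.png

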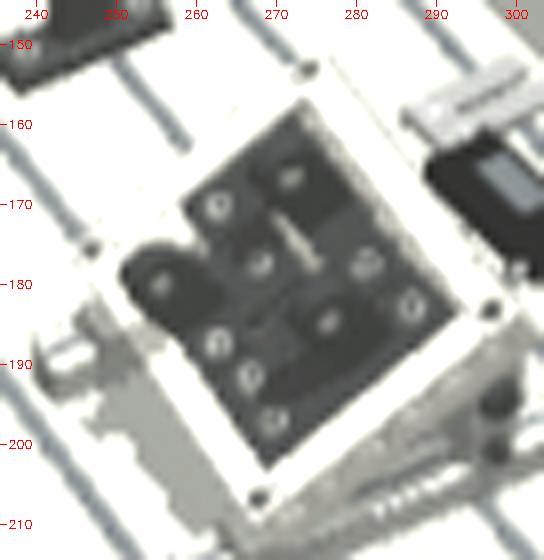

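View pics/t9.png

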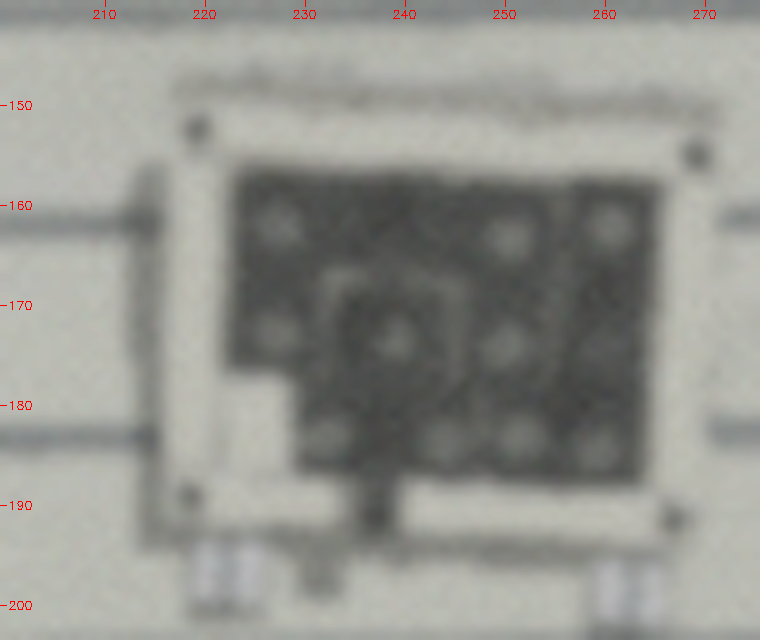

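View pics/side9.png

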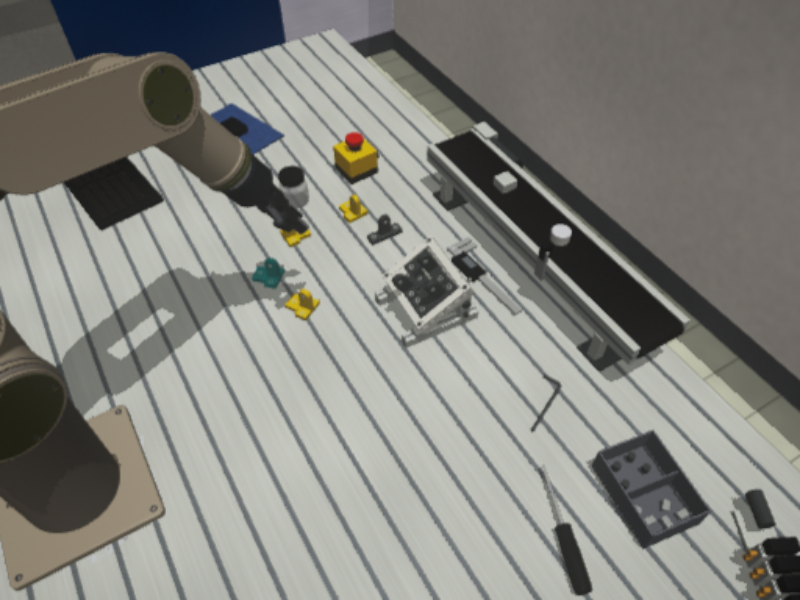

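```bash
python3 - <<'E'
from hold import *
S=pickle.load(open("s9.pkl","rb"))
obsT={"top":[[239,173.5],[232.2,183.2],[244,183.7]],"side":[[268,177.3],[262.8,187.4]]}
pt={"top":[[29.5,0,10],[1,16.5,10],[1,-16.5,10]],"side":[[29.5,0,10],[1,-16.5,10]]}
oy={"top":[[227.5,162.2],[250.5,163.2],[227.2,172.8],[250,174]],"side":[[263,170.2],[281.5,177.2],[271,191.0]]}
for n,tr in(("top",(650.6,27.1,-3.45)),("side",(651.6,29.8,-3.9))):
    Rm,t=tray(tr)
    for dz in(0,5):
        f=lambda d:(proj(S[n],(np.array(pt[n])+[d[0],d[1],dz])@Rm.T+t)-obsT[n]).ravel()
        q=least_squares(f,[-30,13]); print(n,"T dz",dz,q.x.round(1),q.fun.round(2))
    if n=="top":
        f=lambda d:(proj(S[n],(np.array([[0,30,10],[0,-30,10],[-30,30,10],[-30,-30,10]])+[d[0],d[1],0])@Rm.T+t)-oy[n]).ravel()
        q=least_squares(f,[29,13]); print("yoke",q.x.round(1),q.fun.round(2))
a=pickle.load(open("s0.pkl","rb"))
for n in S: # corner region change
    roi={"top":(slice(158,187),slice(258,265)),"side":(slice(184,202),slice(264,280))}[n]
    print(n,"corner diff",np.abs(S[n]["image"][roi].astype(int)-a[n]["image"][roi]).mean().round(1))
E
```

```text
top T dz 0 [-33.   12.2] [-0.34 -0.11 -0.21 -0.    0.55  0.12]
top T dz 5 [-31.   12.1] [-0.34 -0.14 -0.24  0.01  0.58  0.14]
yoke [26.2 12.4] [-0.14 -0.17  0.16  0.01 -0.14  0.1   0.12  0.07]
side T dz 0 [-33.6  12.7] [-0.05 -0.11  0.05  0.11]
side T dz 5 [-33.    9.1] [-0.04 -0.14  0.04  0.14]
side corner diff 22.0
top corner diff 1.9
```

```bash
python3 - <<'E'
from bench import r
print(r.hand_in())
E
```

```text
the job is handed in; nothing more can be done
None
```

Both brackets are in the pocket and the job is handed in at about 22 s of the 58 s allowed. I set the forked bracket in first, then the T with its tongue in the fork.

**Placing:** Each bracket was lowered along the slope's normal until its foot touched the pocket floor. I checked that with a brief press of about 46 N on the fork and about 35 N on the T. Then I opened the gripper and backed straight out. The 46 N went through the held bracket rather than the gripper body, but it is a higher number than the 40 N body limit.

**Last checks, tray frame:**

| Bracket | Measured x, y (mm) | Seat x, y (mm) | Camera |
|---|---|---|---|
| Fork | +26.2, +12.4 | +29, +13 | top only |
| T | -33.0 to -33.6, +12.2 to +12.7 | -30, +13 | both |

- **Foot flat:** For the T, the two camera readings agree only if its foot is flush with the floor. The fork's seating rests on the contact press and the picture.
- **Slide:** The fork slid about 3 mm down the slope, as allowed. The T reads 3 to 3.6 mm down, which is over the 2 mm expected. I put that down to measuring error, because its screw positions were only estimated.
- **Left in place:** In the last pictures the seated bracket's screws are where they were at the start. The spare and the other things in view looked unmoved. I did not measure those.

**Disagreement:** The side camera read about 2 to 3 mm high in y. I allowed for it by comparing the held bracket with the tray in the same camera. A rough pixel comparison on the seated bracket's spot in the side view did change. I took that to be the newly filled floor and shadows, since its screws had not moved.

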